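# Unsnap the cover of the water filter

## Task

Open the countertop water filter so that its cartridge can be changed: press the orange thumb pad of the cover's snap tab gently inward and, with it held in, lift that end of the cover off its catch; then take the cover off by its white grip and lay it flat, right way up, on the wooden chopping board. Go by feel, since the springy tab and the catch break if they are forced, and leave the things standing around where they are.

Things in the scene. Friction and masses are not known exactly. Their poses are not given: they have to be found in the camera images.
- filter: The water filter: a white open-topped box, 150 x 96 mm, rim 50 mm high, a blue cartridge inside, fixed to the worktop. Origin: centre of its underside; x runs along its length from the snap end (-x) to the claw end (+x), z up. Two blue hose stubs stand out 24 mm on the -y side.
- cover: The unit's loose cover, about 150 g (varies): a blue plate 150 x 90 x 4 mm lying on the rim, skirts 10.5 mm deep inside. Origin: centre of the plate's underside (50 mm over the worktop when shut), axes as the unit's. More than 25 N between cover and unit, pressing in or pulling up, breaks tab or catch. Set down, it stands on skirts and barb, underside 10.5 mm up.
- snap_end (a point): Middle of the cover's -x edge, 75 mm before its origin, level with the plate's underside. The snap tab's orange pad stands above it: 28 mm wide (y), 7 to 29 mm above this point, pressed toward the cover's +x. How far it stands out differs every time and is not reported: its face, at rest, is anywhere from 5 to 20 mm outside this point. Fingertips pressed on it lift this end by friction.
- catch (a point): Middle of the top of the catch bar, the 5 mm thick rim at the unit's -x end, 50 mm up. The tab's barb grips 3 mm under it, its bottom 10.5 mm below the plate. The sprung tab takes 5 N to start, then 4.5 N per mm; it clears at about 14 N, surely at 16 to 20 N (2 to 3.5 mm in). Let go, it springs out: once its end of the cover is 12 to 14 mm up, the barb then rests on the bar, the cover tilted.
- claws (a point): Midway between two grey claws at the unit's +x end (26 mm either side, tops 61 mm up). They reach 6 mm over the cover's far edge with 2 mm of room above it and stop it sliding to +x (1 mm of play). With the snap end free, lift the cover by its grip, letting it tilt, and draw it 20 mm or so to -x to leave the claws.
- grip (a point): Centre of the cover's white upright grip, a rib 36 mm long (along the cover's x), 12 mm thick (along y), standing 24 mm high on the plate; this point is 26 mm to +x of the cover's origin and 18 mm above the plate's underside (10 mm below the rib's top).
- board: The wooden chopping board, 200 (its x) x 260 (its y) x 21 mm, fixed, lying flat. Origin: centre of its underside.
- spice: Spice jar with dark cap, 41 x 105 mm, bystander. Origin: centre of its underside.
- tin: Food tin with brown and cream bands, 74 x 109 mm, bystander behind the work. Origin: centre of its underside.
There are look-alikes about, which are no part of the job. There is more than one size of the cover; the job needs the larger.

How it is judged:
By the outcome, as a careful person would: the job done as asked, in the order asked, and still so for the second after the job is handed in, with the robot touching nothing.
It also fails if it takes over 72 s, if anything falls off the work surface, if the arm or the gripper's body presses on something with over 40 N, if the wrist force passes 120 N, or if a joint passes its speed limit or range.

## Robot

A 6-joint arm with a two-finger parallel gripper is mounted at the origin on a cart in front of the work surface, level with it; the furniture and walls round the work are solid. World frame = base frame: x ahead of the robot, y to its left, z up, the work surface at z = 0. Lengths are in m, angles in degrees, forces in N, time in s.
With the tool pointing down it reaches from about 0.375 to 0.9 m from the base axis. Payload 3.1 kg.
Tool frame: the origin (TCP) lies at the very end of the fingers, on their centre line; the grasp point (between the pads) lies 19 mm behind it; x points along the fingers, z is the direction in which the jaws open and shut, and the axes are right-handed (so a half turn about x gives the same grasp; the last joint's range is limited). The gripper opens to 87 mm and grips with 3 to 60 N. Pads are 19 mm wide; open, the fingers measure 117 mm over their backs; the gripper's body (75 mm by 190 mm) begins 51 mm behind the grasp point.
Start: joints at [53.142, 30.224, 82.088, -0, 67.689, -10.227], TCP at [0.28, 0.559, 0.2] pointing down, gripper open.
Joint ranges: [-176.69, 176.69], [-43.24, 126.21], [12.49, 139.97], [-82, 262], [0, 151.66], [-163.58, 163.58]. Speed limits (degrees/s): [159.86, 159.86, 180, 180, 180, 180].

## Interface

Orientations are given as a 3x3 rotation matrix whose columns are the frame's x, y, z axes.
In Python, from rig import bot gives the robot as it stands.
- The arm moves only by the tool send_rows, never from a script. Its arguments are lists of equal length, an entry for each row: "fingers": the opening, from 0 (shut) to 1 (fully open); "dp": the shift along the world's x, y, z in mm, a list of three; "turn": the turn, a rotation vector about the world's x, y, z in rad, a list of three. In form: {"fingers": [fingers, ...], "dp": [[tx, ty, tz], ...], "turn": [[rx, ry, rz], ...]}. A call has 1 to 10 rows; each row is the pose to reach, as a shift and turn from the pose measured when the call began; what a row does not reach only later rows make up. A row lasts 1/12 s, in which the tool goes at most 41.7 mm and 7.16 degrees, less where a joint would pass 70% of its speed; a pose out of reach is approached as far as the arm can. A call with a gripper value outside its range is refused whole. The fingers move at their own pace and stop on an object; the grip force is fixed at half the most. Time passes only in rows, so rows that repeat a pose let the fingers close. It gives the time, the measured TCP pose, the force and the opening at its end, in the units of the state.
- bot.read_state(): the state, without advancing time (a new reading comes with each control period).
- bot.capture(name): name is "scene" or "top" or "wrist"; returns a dict with "img" (480x640x3 uint8, blue, green, red), "z_map" (480x640 float32, m along the optical axis (not along the pixel's ray), 0 where there is no reading), "mtx" (3x3 intrinsics, pixels), "origin" and "orientation" of the camera in the world; the wrist camera has in their place "hand_eye" (4x4, takes a point from camera to tool coordinates, whose origin is the TCP and whose axes are the tool frame's). Camera axes: x right, y up, looking along -z (the intrinsics and any distortion apply to the point x, -y, -z); pixel columns grow to the right and rows downward; lengths in m; the calibration is good to about 2 mm. The wrist camera is an equidistant fisheye: a pixel r from the principal point sees the ray r / f radians off the axis. A picture is of the moment at which its call begins: read the wrist's pose just before it.
- bot.hand_in(): hands the job in, once; it reports no verdict.
The state is a dict: "time_s": time; "joint_positions": joint angles; "qvel": joint speeds; "tau": joint torques, N m; "position": TCP position; "tcp_rot": TCP orientation; "force": force on the tool from outside, world axes, zero at the start; "moment": the same for the moment, N m; "opening": opening from 0.0 (shut) to 1.0 (fully open).
Only numpy, scipy, OpenCV 4.12 (cv2) and the standard library are available. Lean on these libraries where they do the work, as an engineer would, in place of code of your own. Each camera call takes 0.05 s, during which the arm holds its last target.

## Working session

There is one attempt and no reset: what is moved stays moved. The work goes in short steps, Python scripts to look and compute and a tool call to move; the robot and the scene stay as the last step left them, time stands still between calls to the robot, and variables do not carry over. Pictures are saved under pics/ and viewed, and the job is handed in when it is done.

Besides the shell and the picture viewer there is one more tool, called after "Emit:" as name(argument=value, ...) on one line, values as JSON. send_rows: Moves the arm, as the interface text tells. Its arguments: {"type":"object","properties":{"fingers":{"type":"array","items":{"type":"number"}},"dp":{"type":"array","items":{"type":"array","items":{"type":"number"}}},"turn":{"type":"array","items":{"type":"array","items":{"type":"number"}}}},"required":["fingers","dp","turn"]}

```bash
ls; mkdir -p pics; python3 - <<'E'
from rig import bot
import cv2,pickle
s=bot.read_state();print(s)
for n in("scene","top","wrist"):
    c=bot.capture(n);cv2.imwrite(f"pics/{n}0.png",c["img"]);pickle.dump(c,open(f"{n}0.pkl","wb"))
    print(n,c["mtx"],c.get("origin"),c.get("orientation"),c.get("hand_eye"),[k for k in c])
E
```

```text
pics
{'time_s': 0.0, 'joint_positions': array([ 5.31440269e+01,  3.02802532e+01,  8.21539898e+01, -1.63194345e-05,
        6.76893161e+01, -1.02274308e+01]), 'qvel': array([ 0.00813913,  0.03709998, -0.042753  , -0.03087549, -0.05646348,
        0.02878921]), 'tau': array([ 7.29351359e-04, -4.40046072e+01, -1.76591170e+01,  6.33728877e-02,
        5.83772594e-02, -1.57879476e-04]), 'position': array([0.27963979, 0.55810172, 0.19907119]), 'tcp_rot': array([[-1.29327590e-03, -8.93930873e-01,  4.48202992e-01],
       [-1.72568053e-03,  4.48204695e-01,  8.93929289e-01],
       [-9.99997675e-01,  3.82642027e-04, -2.12229144e-03]]), 'force': array([-0.21560306,  0.15465537,  0.07069742]), 'moment': array([-0.00192322,  0.00306101,  0.00763611]), 'opening': 1.0028345484746604}
scene [[574.0478817    0.         319.86305867]
 [  0.         574.0478817  231.35560604]
 [  0.           0.           1.        ]] [ 0.08439457 -0.8876669   0.85479487] [[ 0.89153     0.28652436 -0.35082481]
 [-0.45294695  0.55768735 -0.69557449]
 [-0.00364848  0.77903056  0.62697534]] None ['img', 'z_map', 'mtx', 'origin', 'orientation']
top [[596.55536065   0.         316.51496134]
 [  0.         596.55536065 243.67152083]
 [  0.           0.           1.        ]] [0.35203062 0.00506334 1.63896017] [[-0.00717166  0.99445278 -0.10493916]
 [-0.99986869 -0.00560629  0.01520439]
 [ 0.01453173  0.10503442  0.99436241]] None ['img', 'z_map', 'mtx', 'origin', 'orientation']
wrist [[371.64829954   0.         316.41407847]
 [  0.         371.64829954 243.40249773]
 [  0.           0.           1.        ]] None None [[-4.27368393e-04  2.94743506e-01 -9.55576309e-01 -1.83893752e-01]
 [-1.12149885e-03  9.55575654e-01  2.94743806e-01  8.19260728e-02]
 [ 9.99999280e-01  1.19764192e-03 -7.78283278e-05  5.28324638e-04]
 [ 0.00000000e+00  0.00000000e+00  0.00000000e+00  1.00000000e+00]] ['img', 'z_map', 'mtx', 'hand_eye']
```

View pics/scene0.png

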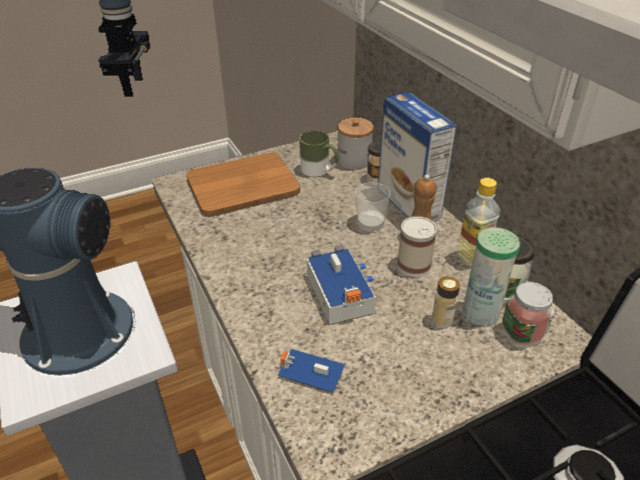

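View pics/top0.png

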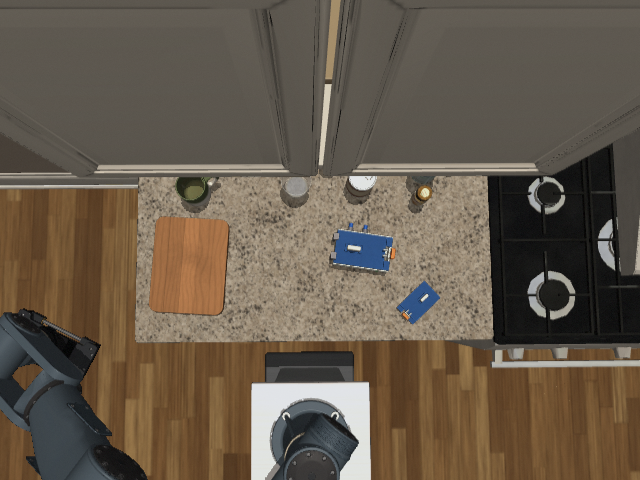

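View pics/wrist0.png

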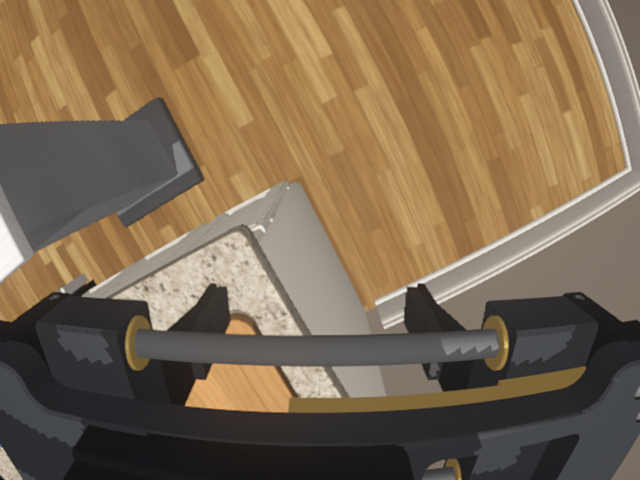

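Scene shows the filter with its cover at scene (340,283) / top (363,251), pad at scene (353,296). A loose look-alike cover lies on the worktop at scene (311,370) / top (418,302). The board is at scene (243,183) / top (190,266), the spice jar at scene (445,302), and the tin at scene (416,246).

```bash
cat > h.py <<'E'
import numpy as np,cv2,pickle
def cloud(c,pose=None):
    K=c["mtx"];z=c["z_map"].astype(float);v,u=np.mgrid[0:480,0:640]
    X=(u-K[0,2])/K[0,0]*z;Y=-(v-K[1,2])/K[1,1]*z
    P=np.stack([X,Y,-z],-1)
    W=P@np.array(c["orientation"]).T+np.array(c["origin"])
    W[z<=0]=np.nan
    return W
def mask(img,lo,hi):
    return cv2.inRange(cv2.cvtColor(img,cv2.COLOR_BGR2HSV),np.array(lo),np.array(hi))>0
E
python3 - <<'E'
from h import *
for n in("top","scene"):
    c=pickle.load(open(n+"0.pkl","rb"));W=cloud(c);im=c["img"]
    b=mask(im,(100,120,50),(125,255,255));o=mask(im,(3,180,120),(18,255,255));w=mask(im,(0,0,170),(180,40,255))
    x,y,z=W[...,0],W[...,1],W[...,2]
    tab=(x>.3)&(x<1)&(abs(y)<.8)
    nn,lab,st,_=cv2.connectedComponentsWithStats((b&tab).astype(np.uint8))
    for i in range(1,nn):
        if st[i,4]>60:
            m=lab==i;p=W[m];h=np.median(p[:,2]);r=cv2.minAreaRect((p[:,:2]*1000).astype(np.float32));print(n,"blue",st[i],h.round(4),r)
    nn,lab,st,_=cv2.connectedComponentsWithStats((o&tab&(z>.0)&(z<.15)).astype(np.uint8))
    for i in range(1,nn):
        if st[i,4]>12:
            p=W[lab==i];print(n,"or",st[i],p.mean(0).round(4),p.min(0).round(4),p.max(0).round(4))
    nn,lab,st,_=cv2.connectedComponentsWithStats((w&tab&(z>.01)&(z<.12)).astype(np.uint8))
    for i in range(1,nn):
        if st[i,4]>20:
            p=W[lab==i];print(n,"wh",st[i],p.mean(0).round(4),p.min(0).round(4),p.max(0).round(4))
    print("table z",np.nanmedian(z[(abs(x-.45)<.05)&(abs(y)<.05)]))
    m=tab&(y>.2)&(z>.012)&(z<.03)&(x<.75);p=W[m];print("board",len(p),np.median(p[:,2]),cv2.minAreaRect((p[:,:2]*1000).astype(np.float32)))
    u0,v0=(363,251) if n=="top" else (340,285)
    cr=im[v0-60:v0+60,u0-80:u0+80];cv2.imwrite(f"pics/{n}c.png",cv2.resize(cr,(800,600),interpolation=cv2.INTER_CUBIC))
E
```

```text
top blue [ 333  230   59   40 1583] 0.0543 ((501.8178405761719, -142.30609130859375), (149.12777709960938, 87.92857360839844), 80.90399169921875)
top blue [397 281  43  42 780] 0.01 ((362.57696533203125, -295.7881774902344), (62.608909606933594, 105.84319305419922), 43.57841873168945)
top wh [349 176  28  14 299] [ 0.6762 -0.1392  0.1068] [ 0.6554 -0.1753  0.095 ] [ 0.6926 -0.1042  0.1165]
top wh [348 245  13   5  47] [ 0.5067 -0.1169  0.0778] [ 0.5016 -0.1334  0.0718] [ 0.5133 -0.1014  0.0849]
top wh [421 294   7   7  24] [ 0.3752 -0.3091  0.0275] [ 0.3677 -0.318   0.0217] [ 0.3839 -0.3003  0.0354]
table z -0.00010188051826376388
board 7085 0.02065025585264868 ((507.69189453125, 327.2518310546875), (394.38397216796875, 220.9486846923828), 2.0098581314086914)
scene blue [390  92  61  32 359] 0.2601 ((811.9125366210938, 60.455848693847656), (173.1182403564453, 53.31243133544922), 89.8474349975586)
scene blue [384 102  45  44 336] 0.2462 ((774.4029541015625, 54.847137451171875), (7.900582790374756, 180.28611755371094), 0.090092234313488)
scene blue [ 310  250   63   56 1662] 0.0542 ((5
[... 682 characters left out ...]
wh [331 254  10  11  59] [ 0.5076 -0.1191  0.0764] [ 0.4999 -0.1386  0.0533] [ 0.527  -0.0855  0.0816]
scene wh [310 266  21  42  80] [ 0.4551 -0.152   0.0501] [ 0.4454 -0.2105  0.045 ] [ 0.4659 -0.0888  0.0536]
scene wh [517 282  35  25 662] [ 0.765  -0.4016  0.1099] [ 0.7331 -0.4328  0.1054] [ 0.7972 -0.3698  0.1141]
scene wh [548 307   6   9  27] [ 0.7831 -0.4324  0.0864] [ 0.7764 -0.4377  0.0796] [ 0.7908 -0.4259  0.0916]
scene wh [314 364  14   6  51] [ 0.3754 -0.312   0.027 ] [ 0.3651 -0.3214  0.0238] [ 0.3846 -0.3019  0.0305]
table z 9.168100743583985e-05
board 4677 0.02029827546521923 ((544.3666381835938, 317.69598388671875), (210.5839080810547, 415.0433349609375), 85.89246368408203)
```

View pics/topc.png

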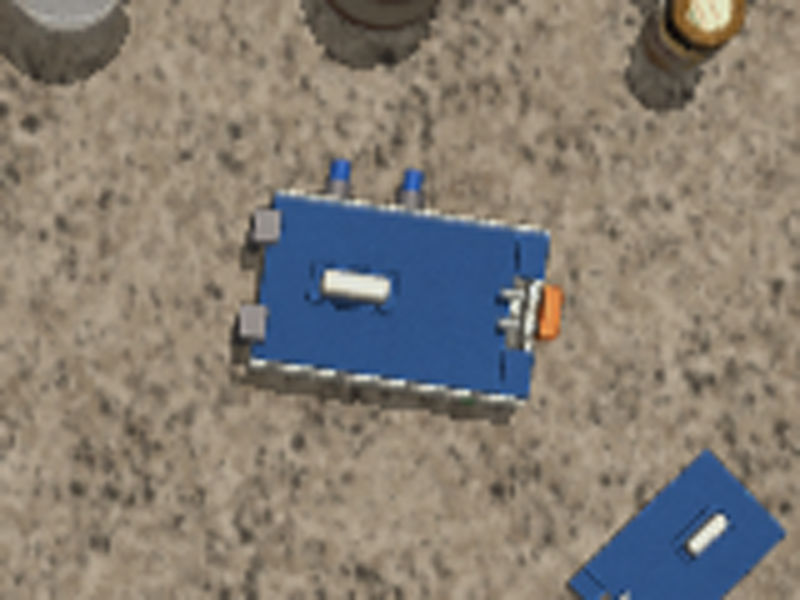

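View pics/scenec.png

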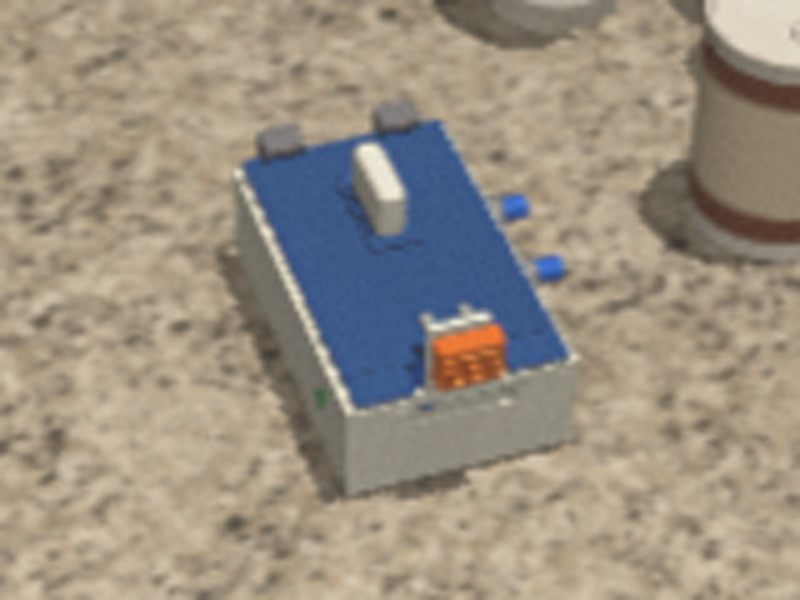

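The unit's cover measures 149 x 88 mm and the loose one 105 x 63 mm, so the cover on the unit is the right one. Next I fit the frame, pad and board.

```bash
python3 - <<'E'
from h import *
a=np.radians(81.3);C=np.array([.5023,-.1435]);ux=np.array([np.cos(a),np.sin(a)]);uy=np.array([-ux[1],ux[0]])
for n in("top","scene"):
    c=pickle.load(open(n+"0.pkl","rb"));W=cloud(c);im=c["img"];x,y,z=W[...,0],W[...,1],W[...,2]
    o=mask(im,(2,150,90),(20,255,255))&(abs(x-.49)<.05)&(abs(y+.22)<.04)&(z>.04)
    p=W[o];d=p[:,:2]-C;L=np.c_[d@ux,d@uy,p[:,2]]*1000
    print(n,len(p),np.percentile(L,[2,10,50,90,98],axis=0).round(1).tolist())
    m=mask(im,(5,80,60),(20,255,255))&(y>.15)&(y<.55)&(x>.3)&(x<.75)&(z>.012)&(z<.03);p=W[m]
    print("board",len(p),np.median(p[:,2]),cv2.minAreaRect((p[:,:2]*1000).astype(np.float32)))
    for nm,lo in(("spice",(.6,.75,-.3,-.2)),):
        m=(x>.5)&(x<.75)&(y<-.22)&(y>-.36)&(z>.03);p=W[m];print(nm,len(p),np.percentile(p,[2,98],axis=0).round(3).tolist() if len(p) else'')
E
```

```text
top 39 [[-81.6, -13.3, 73.7], [-80.1, -10.1, 74.0], [-76.4, 0.7, 79.1], [-72.8, 10.7, 82.5], [-71.6, 13.3, 85.2]]
board 6889 0.020683045126523414 ((467.64697265625, 327.6457824707031), (201.9019317626953, 260.3662109375), 86.38726043701172)
spice 17418 [[0.599, -0.355, 0.108], [0.629, -0.222, 1.171]]
scene 129 [[-86.1, -11.5, 62.1], [-85.0, -9.2, 64.4], [-82.5, 0.7, 75.2], [-77.9, 11.1, 80.7], [-75.9, 12.8, 81.7]]
board 4460 0.02028161419876634 ((467.8712158203125, 323.1893615722656), (210.5839080810547, 261.45269775390625), 85.89246368408203)
spice 8654 [[0.597, -0.358, 0.036], [0.742, -0.223, 0.59]]
```

Emit:
send_rows(fingers=[0,0,0,0,0,0,0,0,0,0], dp=[[205,-829,0],[205,-829,0],[205,-829,0],[205,-829,0],[205,-829,0],[205,-829,0],[205,-829,0],[205,-829,0],[205,-829,0],[205,-829,0]], turn=[[0,0,-1.255],[0,0,-1.255],[0,0,-1.255],[0,0,-1.255],[0,0,-1.255],[0,0,-1.255],[0,0,-1.255],[0,0,-1.255],[0,0,-1.255],[0,0,-1.255]])

```text
time_s: 0.98
position: [0.3798, 0.1523, 0.1998]
tcp_rot: [[-0.001, 0.149, 0.989], [0.001, 0.989, -0.149], [-1.0, 0.0, -0.001]]
force: [1.2, -0.6, -0.1]
opening: 0.324
```

Board centre is about (0.468, 0.326), its 200 mm side near world y. The pad face is about 10 mm outside snap_end. Next I go above and outside the pad.

Emit:
send_rows(fingers=[0,0,0,0,0,0,0,0,0,0], dp=[[103,-427,0],[103,-427,0],[103,-427,0],[103,-427,0],[103,-427,0],[103,-427,0],[103,-427,0],[103,-427,0],[103,-427,0],[103,-427,0]], turn=[[0,0,0],[0,0,0],[0,0,0],[0,0,0],[0,0,0],[0,0,0],[0,0,0],[0,0,0],[0,0,0],[0,0,0]])

```text
time_s: 1.82
position: [0.477, -0.2531, 0.1995]
tcp_rot: [[-0.002, 0.15, 0.989], [0.001, 0.989, -0.15], [-1.0, 0.001, -0.002]]
force: [1.3, 0.6, 0.7]
opening: 0.006
```

Emit:
send_rows(fingers=[0,0,0,0,0], dp=[[0,0,-30],[0,0,-70],[0,0,-100],[0,0,-100],[0,0,-100]], turn=[[0,0,0],[0,0,0],[0,0,0],[0,0,0],[0,0,0]])

```text
time_s: 2.23
position: [0.4758, -0.2522, 0.0982]
tcp_rot: [[-0.005, 0.15, 0.989], [0.004, 0.989, -0.15], [-1.0, 0.003, -0.006]]
force: [0.2, -0.1, 0.8]
opening: 0.007
```

```bash
python3 - <<'E'
from h import *
from rig import bot
s=bot.read_state();print(s["position"],s["force"],s["tcp_rot"].round(3).tolist(),s["time_s"])
for n in("top","scene","wrist"):
    c=bot.capture(n);im=c["img"]
    if n=="wrist": cv2.imwrite("pics/w1.png",im)
    if n=="scene": cv2.imwrite("pics/s1.png",cv2.resize(im[200:350,250:450],(800,600)))
E
```

```text
[ 0.47579716 -0.25224188  0.09822512] [ 0.2346358  -0.07244432  0.80719356] [[-0.005, 0.15, 0.989], [0.004, 0.989, -0.15], [-1.0, 0.003, -0.006]] 2.2333
```

View pics/w1.png

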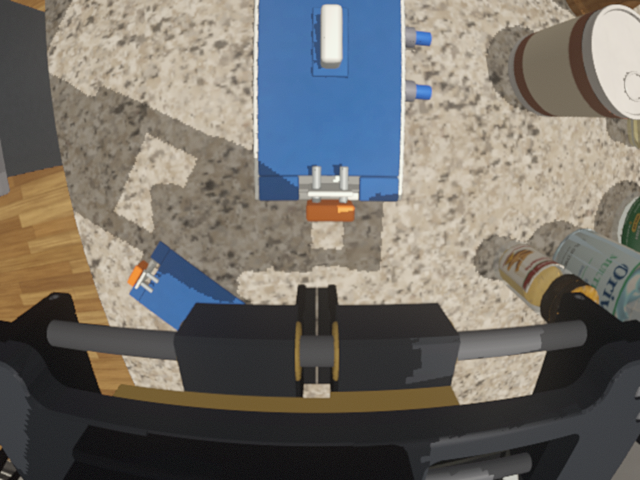

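View pics/s1.png

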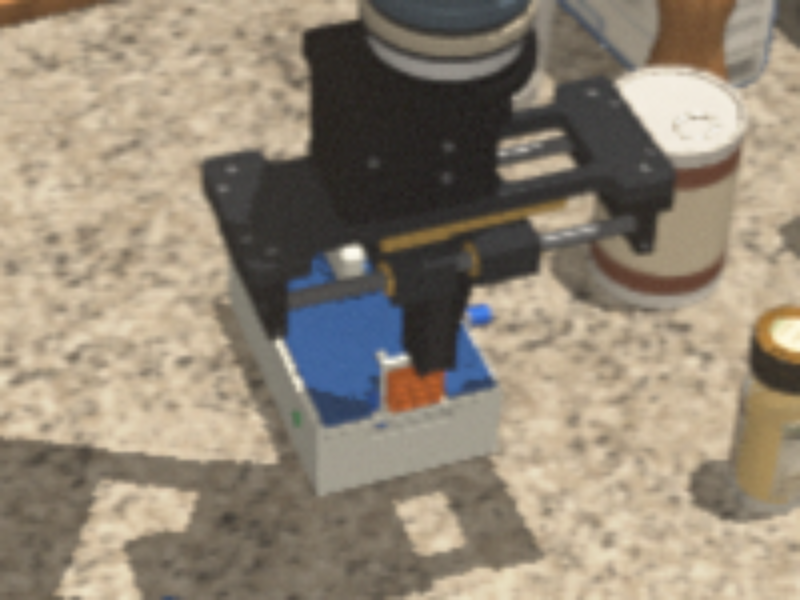

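Wrist view: pad at (331,211), fingers at column 317, so I am about 9 mm off sideways. The loose cover is at the left, (170,280). I shift across and go down to pad height.

Emit:
send_rows(fingers=[0,0,0,0,0,0,0], dp=[[9,-1.4,0],[9,-1.4,-15],[9,-1.4,-30],[9,-1.4,-34],[9,-1.4,-34],[9,-1.4,-34],[9,-1.4,-34]], turn=[[0,0,0],[0,0,0],[0,0,0],[0,0,0],[0,0,0],[0,0,0],[0,0,0]])

```text
time_s: 2.97
position: [0.4884, -0.2559, 0.0687]
tcp_rot: [[0.004, 0.149, 0.989], [-0.003, 0.989, -0.149], [-1.0, -0.003, 0.004]]
force: [-0.4, -0.5, 0.0]
opening: 0.008
```

```bash
cat > l.py <<'E'
from h import *
from rig import bot
a=np.radians(81.3);C=np.array([.5023,-.1435]);ux=np.array([np.cos(a),np.sin(a)]);uy=np.array([-ux[1],ux[0]])
def st():
    s=bot.read_state();p=s["position"];d=(p[:2]-C)*1000;f=s["force"]
    R=s["tcp_rot"];print("t",round(s["time_s"],2),"local",(d@ux).round(2),(d@uy).round(2),(p[2]*1000).round(2),"F",(f[:2]@ux).round(2),(f[:2]@uy).round(2),f[2].round(2),"open",round(s["opening"]*87,1),"tiltx",np.degrees(R[:2,0]@ux).round(2), np.degrees(R[:2,0]@uy).round(2))
if __name__=="__main__": st()
E
python3 l.py
```

```text
t 2.97 local -113.19 -3.24 68.75 F -0.6 0.33 0.05 open 0.7 tiltx -0.15 -0.23
```

Emit:
send_rows(fingers=[0,0,0,0,0,0], dp=[[-2.5,10.5,-5],[-2.5,10.5,-5],[-2.5,10.5,-5],[-2.5,10.5,-5],[-2.5,10.5,-5],[-2.5,10.5,-5]], turn=[[0,0,0],[0,0,0],[0,0,0],[0,0,0],[0,0,0],[0,0,0]])

```text
time_s: 3.47
position: [0.486, -0.2456, 0.0639]
tcp_rot: [[0.004, 0.149, 0.989], [-0.003, 0.989, -0.149], [-1.0, -0.003, 0.004]]
force: [-0.7, 0.7, -0.2]
opening: 0.006
```

```bash
python3 l.py
```

```text
t 3.47 local -103.39 0.64 63.86 F 0.61 0.83 -0.25 open 0.5 tiltx -0.16 -0.24
```

Emit:
send_rows(fingers=[0,0,0,0], dp=[[0.3,2,-1],[0.6,4,-1],[0.6,4,-1],[0.6,4,-1]], turn=[[0,0,0],[0,0,0],[0,0,0],[0,0,0]])

```text
time_s: 3.8
position: [0.4866, -0.2414, 0.0628]
tcp_rot: [[0.004, 0.149, 0.989], [-0.003, 0.989, -0.149], [-1.0, -0.003, 0.004]]
force: [0.3, -0.5, -0.3]
opening: 0.007
```

Emit:
send_rows(fingers=[0,0,0,0], dp=[[0.15,1,0],[0.3,2,0],[0.3,2,0],[0.3,2,0]], turn=[[0,0,0],[0,0,0],[0,0,0],[0,0,0]])

```text
time_s: 4.13
position: [0.4869, -0.2393, 0.0628]
tcp_rot: [[0.004, 0.149, 0.989], [-0.003, 0.989, -0.149], [-1.0, -0.003, 0.004]]
force: [-0.9, 0.5, 0.4]
opening: 0.006
```

```bash
python3 l.py
```

```text
t 4.13 local -97.06 0.7 62.79 F 0.32 0.98 0.35 open 0.5 tiltx -0.16 -0.24
```

No contact yet; I go on in 1.5 mm steps.

Emit:
send_rows(fingers=[0,0,0], dp=[[0.2,1.5,0],[0.2,1.5,0],[0.2,1.5,0]], turn=[[0,0,0],[0,0,0],[0,0,0]])

```text
time_s: 4.38
position: [0.4871, -0.2377, 0.0628]
tcp_rot: [[0.004, 0.149, 0.989], [-0.003, 0.989, -0.149], [-1.0, -0.003, 0.004]]
force: [1.6, -0.2, -0.1]
opening: 0.007
```

Emit:
send_rows(fingers=[0,0,0], dp=[[0.2,1.5,0],[0.2,1.5,0],[0.2,1.5,0]], turn=[[0,0,0],[0,0,0],[0,0,0]])

```text
time_s: 4.63
position: [0.4873, -0.2361, 0.0628]
tcp_rot: [[0.003, 0.149, 0.989], [-0.003, 0.989, -0.149], [-1.0, -0.003, 0.004]]
force: [-0.5, 0.5, 0.2]
opening: 0.007
```

```bash
python3 l.py
```

```text
t 4.63 local -93.82 0.84 62.77 F 0.44 0.54 0.21 open 0.6 tiltx -0.15 -0.23
```

Emit:
send_rows(fingers=[0,0,0], dp=[[0.2,1.5,0],[0.2,1.5,0],[0.2,1.5,0]], turn=[[0,0,0],[0,0,0],[0,0,0]])

```text
time_s: 4.88
position: [0.4875, -0.2345, 0.0628]
tcp_rot: [[0.003, 0.149, 0.989], [-0.003, 0.989, -0.149], [-1.0, -0.003, 0.004]]
force: [-0.3, 0.4, 0.0]
opening: 0.003
```

Emit:
send_rows(fingers=[0,0,0], dp=[[0.2,1.5,0],[0.2,1.5,0],[0.2,1.5,0]], turn=[[0,0,0],[0,0,0],[0,0,0]])

```text
time_s: 5.13
position: [0.4876, -0.2329, 0.0627]
tcp_rot: [[0.003, 0.148, 0.989], [-0.003, 0.989, -0.148], [-1.0, -0.003, 0.004]]
force: [-0.3, 0.2, -0.1]
opening: 0.002
```

```bash
python3 l.py
```

```text
t 5.13 local -90.58 0.97 62.75 F 0.17 0.36 -0.11 open 0.2 tiltx -0.15 -0.22
```

Emit:
send_rows(fingers=[0,0,0], dp=[[0.2,1.5,0],[0.2,1.5,0],[0.2,1.5,0]], turn=[[0,0,0],[0,0,0],[0,0,0]])

```text
time_s: 5.38
position: [0.4878, -0.2313, 0.0628]
tcp_rot: [[0.003, 0.148, 0.989], [-0.003, 0.989, -0.148], [-1.0, -0.003, 0.004]]
force: [-0.9, 0.0, -0.0]
opening: 0.007
```

```bash
python3 - <<'E'
from l import *
st()
c=bot.capture("wrist");cv2.imwrite("pics/w2.png",cv2.resize(c["img"][100:400,160:480],(800,600)))
c=bot.capture("scene");cv2.imwrite("pics/s2.png",cv2.resize(c["img"][240:330,290:410],(800,600)))
E
```

```text
t 5.38 local -88.97 1.03 62.77 F -0.13 0.92 -0.04 open 0.6 tiltx -0.15 -0.21
```

View pics/w2.png

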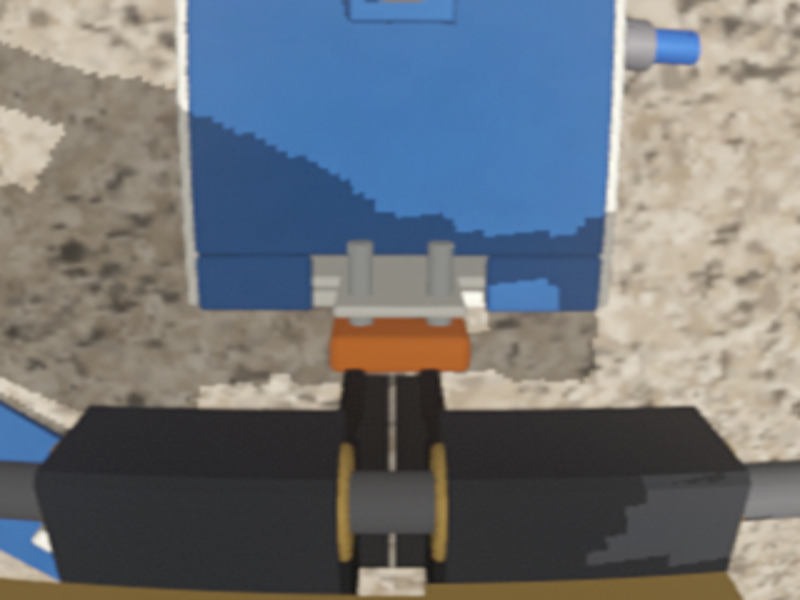

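View pics/s2.png

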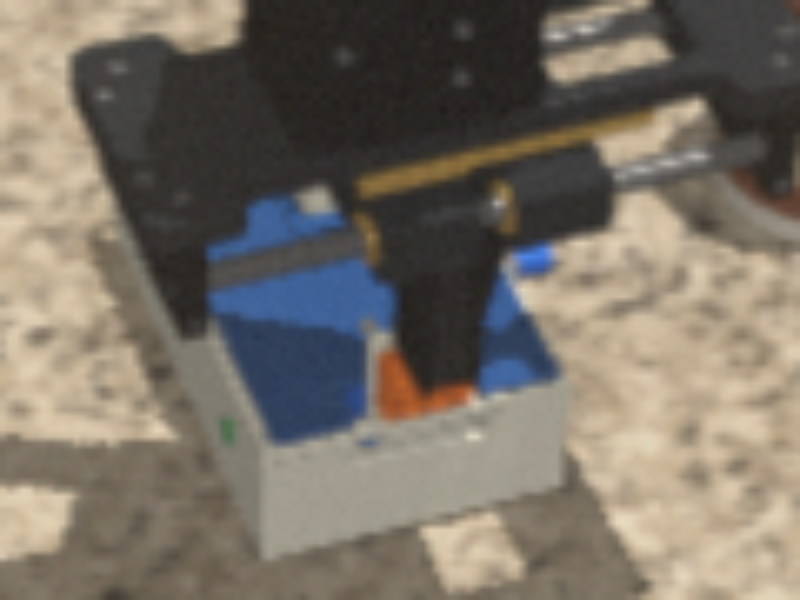

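The pad at wrist crop (400,345) is centred on the fingers and nearly touching. I continue.

Emit:
send_rows(fingers=[0,0,0], dp=[[0.2,1.5,0],[0.2,1.5,0],[0.2,1.5,0]], turn=[[0,0,0],[0,0,0],[0,0,0]])

```text
time_s: 5.73
position: [0.488, -0.2298, 0.0628]
tcp_rot: [[0.003, 0.148, 0.989], [-0.003, 0.989, -0.148], [-1.0, -0.003, 0.004]]
force: [-0.1, 0.3, 0.1]
opening: 0.002
```

```bash
python3 l.py
```

```text
t 5.73 local -87.48 1.03 62.79 F 0.32 0.16 0.05 open 0.2 tiltx -0.15 -0.22
```

Emit:
send_rows(fingers=[0,0,0], dp=[[0.2,1,0],[0.2,1,0],[0.2,1,0]], turn=[[0,0,0],[0,0,0],[0,0,0]])

```text
time_s: 5.98
position: [0.4882, -0.2287, 0.0628]
tcp_rot: [[0.003, 0.148, 0.989], [-0.003, 0.989, -0.148], [-1.0, -0.003, 0.004]]
force: [-0.4, -0.5, 0.0]
opening: 0.003
```

```bash
python3 l.py
```

```text
t 5.98 local -86.38 1.01 62.79 F -0.6 0.29 0.03 open 0.3 tiltx -0.15 -0.22
```

Emit:
send_rows(fingers=[0,0,0], dp=[[0.2,1.2,0],[0.2,1.2,0],[0.2,1.2,0]], turn=[[0,0,0],[0,0,0],[0,0,0]])

```text
time_s: 6.23
position: [0.4884, -0.2274, 0.0628]
tcp_rot: [[0.003, 0.148, 0.989], [-0.003, 0.989, -0.148], [-1.0, -0.003, 0.004]]
force: [1.0, 0.1, -0.2]
opening: 0.002
```

```bash
python3 l.py
```

```text
t 6.23 local -85.08 1.04 62.77 F 0.26 -1.01 -0.23 open 0.2 tiltx -0.14 -0.21
```

Emit:
send_rows(fingers=[0,0,0], dp=[[0.2,1.2,0],[0.2,1.2,0],[0.2,1.2,0]], turn=[[0,0,0],[0,0,0],[0,0,0]])

```text
time_s: 6.48
position: [0.4886, -0.2262, 0.0628]
tcp_rot: [[0.003, 0.148, 0.989], [-0.003, 0.989, -0.148], [-1.0, -0.003, 0.004]]
force: [0.5, 0.6, 0.5]
opening: 0.005
```

```bash
python3 l.py
```

```text
t 6.48 local -83.77 1.02 62.79 F 0.66 -0.38 0.45 open 0.5 tiltx -0.14 -0.21
```

```bash
python3 - <<'E'
from l import *
st()
c=bot.capture("wrist");cv2.imwrite("pics/w3.png",cv2.resize(c["img"][200:320,240:400],(800,600),interpolation=cv2.INTER_CUBIC))
c=bot.capture("scene");cv2.imwrite("pics/s3.png",cv2.resize(c["img"][255:315,310:390],(800,600),interpolation=cv2.INTER_CUBIC))
W=cloud(c);im=c["img"];x,y,z=W[...,0],W[...,1],W[...,2]
o=mask(im,(2,150,70),(20,255,255))&(abs(x-.49)<.06)&(abs(y+.22)<.05)&(z>.04)
p=W[o];d=p[:,:2]-C;L=np.c_[d@ux,d@uy,p[:,2]]*1000
print(len(p),np.percentile(L,[2,10,50,90,98],axis=0).round(1).tolist())
# finger pts
o=(im.max(-1)<50)&(abs(x-.49)<.03)&(abs(y+.22)<.05)&(z>.05)&(z<.1)
p=W[o];d=p[:,:2]-C;L=np.c_[d@ux,d@uy,p[:,2]]*1000
for h in range(50,100,5):
    q=L[(L[:,2]>=h)&(L[:,2]<h+5)]
    if len(q):print(h,len(q),q.min(0).round(1),q.max(0).round(1))
E
```

```text
t 6.48 local -83.77 1.02 62.79 F 0.66 -0.38 0.45 open 0.5 tiltx -0.14 -0.21
80 [[-95.1, -11.2, 60.5], [-85.4, -8.2, 62.5], [-83.1, 5.3, 70.0], [-80.7, 12.0, 79.9], [-78.1, 13.5, 87.4]]
85 3 [-95.6  -5.3  88. ] [-92.6   7.5  89.5]
90 12 [-96.3  -5.7  90.3] [-92.6   8.   93.5]
95 22 [-97.6  -7.3  95. ] [-82.7  11.3  99. ]
```

View pics/w3.png

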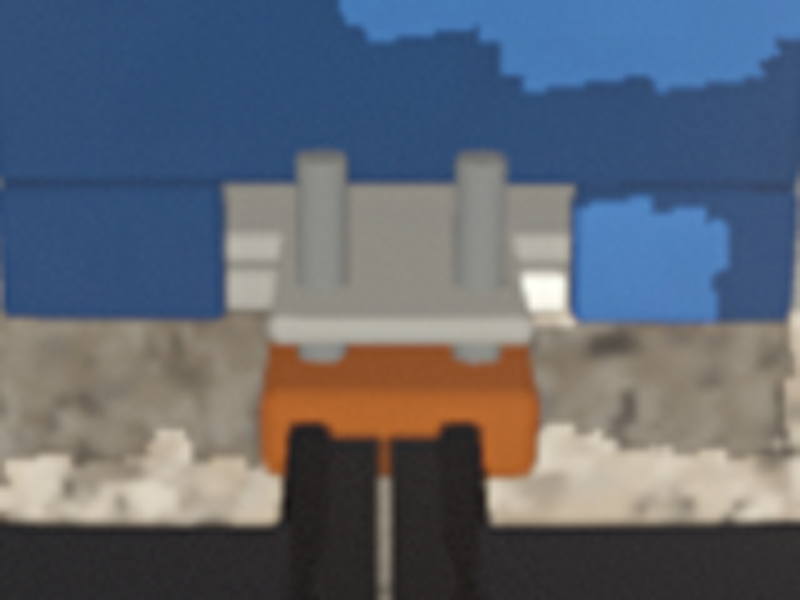

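View pics/s3.png

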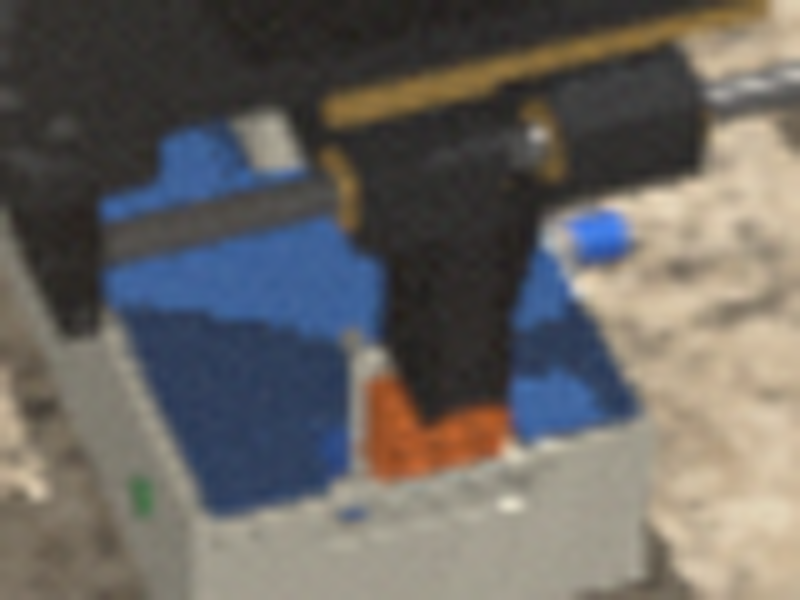

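```bash
python3 - <<'E'
from l import *
s=bot.read_state()
c=bot.capture("scene");W=cloud(c);im=c["img"]
for u in(349,353,357):
  for v in range(284,306,1):
    p=W[v,u];d=(p[:2]-C)*1000;print(u,v,im[v,u],(d@ux).round(1),(d@uy).round(1),(p[2]*1000).round(1))
c=bot.capture("wrist");K=c["mtx"];H=c["hand_eye"]
print("wrist")
for v in range(262,330,3):
  row=[]
  for u in(302,309):
    z=c["z_map"][v,u];r=np.array([u-K[0,2],v-K[1,2]]);th=np.hypot(*r)/K[0,0];dr=r/np.hypot(*r)
    P=np.array([dr[0]*np.tan(th),-dr[1]*np.tan(th),-1,0])*z;P[3]=1
    t=H@P;w=s["tcp_rot"]@t[:3]+s["position"];d=(w[:2]-C)*1000
    row+=[u,(d@ux).round(1),(d@uy).round(1),(w[2]*1000).round(1),im[0,0,0]*0,c["img"][v,u].tolist()]
  print(v,row)
E
```

```text
349 284 [38 38 41] -87.2 12.2 113.0
349 285 [31 29 32] -84.5 11.0 107.6
349 286 [35 37 39] -82.5 10.2 102.9
349 287 [29 32 36] -83.1 10.3 101.0
349 288 [37 36 38] -83.5 10.4 98.7
349 289 [36 37 42] -83.8 10.5 96.4
349 290 [48 53 56] -84.8 10.8 94.9
349 291 [66 71 78] -82.2 9.6 89.4
349 292 [ 57  73 103] -83.7 10.2 88.3
349 293 [ 41  72 130] -78.0 7.8 79.5
349 294 [ 41  82 157] -81.0 8.9 80.0
349 295 [ 44  88 168] -82.7 9.5 79.2
349 296 [ 48  89 169] -80.6 8.6 74.2
349 297 [ 48  93 177] -84.7 10.2 76.0
349 298 [ 42  85 161] -85.8 10.6 74.5
349 299 [ 46  85 159] -84.5 9.9 70.4
349 300 [ 36  74 143] -81.0 8.4 63.8
349 301 [ 42  82 155] -83.7 9.4 64.0
349 302 [ 62  92 150] -84.8 9.8 62.5
349 303 [119 138 157] -76.5 6.3 50.5
349 304 [148 162 165] -73.8 5.2 44.7
349 305 [141 154 159] -73.7 5.0 41.8
353 284 [33 35 39] -92.8 6.6 116.5
353 285 [35 35 39] -96.4 8.0 117.7
353 286 [35 36 36] -97.2 8.2 115.9
353 287 [34 35 41] -94.4 7.0 110.4
353 288 [39 43 46] -96.2 7.6 109.7
353 289 [33 37 40] -94.9 7.0 105.7
353 290 [34 38 41] -97.0 7.8 105.3
353 291 [38 40 43] -96.7 7.6 102.4
353 292 [35 40 4
[... 4732 characters left out ...]
oat64(-71.7), np.float64(7.3), np.float64(119.2), np.uint8(0), [32, 34, 37], 309, np.float64(-73.2), np.float64(4.7), np.float64(116.4), np.uint8(0), [38, 40, 43]]
322 [302, np.float64(-72.2), np.float64(7.3), np.float64(120.8), np.uint8(0), [29, 29, 33], 309, np.float64(-73.6), np.float64(4.6), np.float64(118.2), np.uint8(0), [36, 38, 41]]
325 [302, np.float64(-71.8), np.float64(7.2), np.float64(123.9), np.uint8(0), [31, 37, 41], 309, np.float64(-73.3), np.float64(4.6), np.float64(121.2), np.uint8(0), [36, 39, 40]]
328 [302, np.float64(-72.7), np.float64(7.2), np.float64(124.5), np.uint8(0), [31, 38, 44], 309, np.float64(-73.5), np.float64(4.6), np.float64(123.1), np.uint8(0), [35, 36, 40]]
```

Both cameras put the fingertip end at z≈86 mm while the TCP reads 63, so the fingers sit above the pad. I check where the tips were when open.

```bash
python3 - <<'E'
from l import *
def tool(c):
    K=c["mtx"];H=c["hand_eye"];v,u=np.mgrid[0:480,0:640];dx=u-K[0,2];dy=v-K[1,2];r=np.hypot(dx,dy)+1e-9;t=np.tan(r/K[0,0]);z=c["z_map"]
    P=np.stack([dx/r*t,-dy/r*t,-np.ones_like(r)],-1)*z[...,None];return P@H[:3,:3].T+H[:3,3]
c=pickle.load(open("wrist0.pkl","rb"));T=tool(c)*1000
for u in(205,212,218,415,422,428):
    for v in range(280,320,4): print(u,v,T[v,u].round(1),c["img"][v,u])
c=bot.capture("wrist");T2=tool(c)*1000
dark=(c["img"].max(-1)<60)&(abs(T2[...,2])<20)&(abs(T2[...,1])<14)&(T2[...,0]>-70)
print(T2[dark].min(0),T2[dark].max(0),np.percentile(T2[dark],[98,99.5],axis=0))
c=pickle.load(open("wrist0.pkl","rb"))
dark=(c["img"].max(-1)<60)&(abs(T[...,2])<70)&(abs(T[...,1])<14)&(T[...,0]>-70)&(T[...,0]<10)
print(T[dark].max(0),np.percentile(T[dark],[98,99.5],axis=0))
E
```

```text
205 280 [ 201.5  -81.2 -128.6] [166 188 202]
205 284 [ 199.9  -85.5 -128.7] [158 182 198]
205 288 [ 202.4  -91.8 -130.1] [140 158 171]
205 292 [-33.5  12.3 -50.6] [45 51 57]
205 296 [-37.   11.9 -49.6] [45 51 56]
205 300 [-41.2  12.  -48.4] [44 49 56]
205 304 [-43.7  11.3 -47.8] [40 47 52]
205 308 [-44.9   9.9 -47.6] [47 52 57]
205 312 [-48.9  10.1 -46.5] [46 51 57]
205 316 [-53.3  10.6 -45.2] [46 51 56]
212 280 [ 199.4  -80.1 -119.4] [152 167 179]
212 284 [-23.4  12.  -49.9] [49 55 62]
212 288 [-28.3  12.1 -48.6] [44 50 56]
212 292 [-32.5  11.9 -47.5] [46 50 56]
212 296 [-33.8  10.5 -47.3] [47 54 59]
212 300 [-37.5  10.3 -46.3] [49 54 58]
212 304 [-41.7  10.3 -45.2] [49 54 60]
212 308 [-44.7  10.  -44.5] [47 52 58]
212 312 [-48.2   9.8 -43.6] [46 50 56]
212 316 [-48.4   8.  -43.7] [48 53 58]
218 280 [ 199.9  -80.2 -112.3] [163 187 202]
218 284 [ 201.   -85.7 -113.1] [143 159 173]
218 288 [-24.4  10.4 -46.8] [51 57 62]
218 292 [-28.8  10.3 -45.7] [50 56 61]
218 296 [-33.4  10.4 -44.5] [50 56 61]
218 300 [-38.3  10.7 -43.3] [47 53 59]
218 304 [-38.9   9.  -43.3] [45 49 55]
218 308 [-3
[... 904 characters left out ...]
428 280 [1094.8 -460.4  429.7] [195 205 209]
428 284 [1061.9 -462.8  420.5] [132 141 148]
428 288 [1033.  -466.3  412.6] [127 136 142]
428 292 [-31.8  11.4  52.3] [36 40 46]
428 296 [-36.2  11.4  51. ] [39 43 48]
428 300 [-41.2  11.8  49.5] [37 41 49]
428 304 [-42.7  10.6  49.2] [35 41 46]
428 308 [-46.9  10.8  48. ] [44 46 51]
428 312 [-48.7   9.8  47.6] [40 44 48]
428 316 [-52.4   9.9  46.6] [41 43 49]
[-69.97144766  -8.7868978   -9.11569751] [-22.07565317  12.79399888   8.08261741] [[-23.92190335  12.33535857   7.3393928 ]
 [-23.05319875  12.56141677   7.88416602]]
[-22.51840913  12.76614971  56.69470655] [[-25.11473526  12.20961339  54.34360476]
 [-23.67616659  12.36216451  55.75717954]]
```

```bash
python3 - <<'E'
from l import *
K=None
def tool(c):
    K=c["mtx"];H=c["hand_eye"];v,u=np.mgrid[0:480,0:640];dx=u-K[0,2];dy=v-K[1,2];r=np.hypot(dx,dy)+1e-9;t=np.tan(r/K[0,0]);z=c["z_map"]
    P=np.stack([dx/r*t,-dy/r*t,-np.ones_like(r)],-1)*z[...,None];return P@H[:3,:3].T+H[:3,3]
c=bot.capture("wrist");T=tool(c)*1000
d=(c["img"].max(-1)<90)&(T[...,0]<-20)&(abs(T[...,2])<110)
for lo in range(-110,110,10):
    m=d&(T[...,2]>=lo)&(T[...,2]<lo+10);print(lo,np.percentile(T[m],98,axis=0).round(0) if m.sum()>20 else None, T[m][:,1].min().round(0) if m.sum() else'')
E
```

```text
-110 None 
-100 [-117.   38.  -90.] -13.0
-90 [-94.  39. -80.] -10.0
-80 [-94.  38. -70.] -6.0
-70 [-106.   37.  -60.] 0.0
-60 [-106.   34.  -50.] 15.0
-50 [-106.   34.  -40.] 21.0
-40 [-102.   39.  -30.] 21.0
-30 [-99.  39. -20.] 22.0
-20 [-99.  39. -10.] 22.0
-10 [-32.  82.  -0.] -9.0
0 [-31.  39.  10.] -8.0
10 [-99.  39.  20.] 16.0
20 [-99.  39.  30.] 12.0
30 [-102.   39.   40.] -26.0
40 [-104.   34.   50.] -26.0
50 [-104.   34.   60.] -26.0
60 [-105.   37.   70.] -31.0
70 [-93.  38.  80.] -37.0
80 [-95.  38.  90.] -11.0
90 [-116.   38.   94.] -13.0
100 None
```

Emit:
send_rows(fingers=[0,0,0,0,0,0,0], dp=[[-2.5,-18,0],[-2.5,-18,0],[-2.5,-18,-10],[-2.5,-18,-20],[-2.5,-18,-20],[-2.5,-18,-20],[-2.5,-18,-20]], turn=[[0,0,0],[0,0,0],[0,0,0],[0,0,0],[0,0,0],[0,0,0],[0,0,0]])

```text
time_s: 7.37
position: [0.4858, -0.2436, 0.0423]
tcp_rot: [[0.002, 0.148, 0.989], [-0.002, 0.989, -0.148], [-1.0, -0.002, 0.003]]
force: [-0.2, -0.3, -0.5]
opening: 0.008
```

```bash
python3 l.py
```

```text
t 7.37 local -101.42 1.14 42.25 F -0.36 0.16 -0.5 open 0.7 tiltx -0.1 -0.14
```

Gripper body and fingers both show about 22.5 mm further back than stated, so the true tip is 22.5 mm behind the reported TCP. I now approach at the corrected height (true tip z≈64.5).

Emit:
send_rows(fingers=[0,0,0,0], dp=[[0.6,4,-1],[0.6,5,-1],[0.6,5,-1],[0.6,5,-1]], turn=[[0,0,0],[0,0,0],[0,0,0],[0,0,0]])

```text
time_s: 7.7
position: [0.4866, -0.2383, 0.0414]
tcp_rot: [[0.002, 0.147, 0.989], [-0.002, 0.989, -0.147], [-1.0, -0.002, 0.003]]
force: [-0.1, 0.4, -0.1]
opening: 0.004
```

```bash
python3 l.py
```

```text
t 7.7 local -96.13 1.19 41.45 F 0.43 0.16 -0.06 open 0.4 tiltx -0.12 -0.16
```

Emit:
send_rows(fingers=[0,0,0], dp=[[0.2,1.2,0],[0.2,1.2,0],[0.2,1.2,0]], turn=[[0,0,0],[0,0,0],[0,0,0]])

```text
time_s: 7.95
position: [0.4869, -0.2372, 0.0416]
tcp_rot: [[0.003, 0.147, 0.989], [-0.003, 0.989, -0.147], [-1.0, -0.002, 0.003]]
force: [-0.9, 0.3, -0.3]
opening: 0.004
```

```bash
python3 l.py
```

```text
t 7.95 local -94.93 1.1 41.59 F 0.15 0.89 -0.26 open 0.4 tiltx -0.12 -0.17
```

Emit:
send_rows(fingers=[0,0,0], dp=[[0.2,1.2,0],[0.2,1.2,0],[0.2,1.2,0]], turn=[[0,0,0],[0,0,0],[0,0,0]])

```text
time_s: 8.2
position: [0.487, -0.2359, 0.0416]
tcp_rot: [[0.003, 0.147, 0.989], [-0.003, 0.989, -0.147], [-1.0, -0.002, 0.003]]
force: [0.8, -0.9, 0.3]
opening: 0.004
```

```bash
python3 l.py
```

```text
t 8.2 local -93.67 1.11 41.6 F -0.76 -0.97 0.33 open 0.4 tiltx -0.12 -0.17
```

Emit:
send_rows(fingers=[0,0,0], dp=[[0.15,1,0],[0.15,1,0],[0.15,1,0]], turn=[[0,0,0],[0,0,0],[0,0,0]])

```text
time_s: 8.45
position: [0.4873, -0.2352, 0.0416]
tcp_rot: [[0.003, 0.147, 0.989], [-0.003, 0.989, -0.147], [-1.0, -0.003, 0.003]]
force: [0.5, -1.4, 0.4]
opening: -0.001
```

```bash
python3 l.py
```

```text
t 8.45 local -92.9 0.92 41.65 F -1.35 -0.66 0.45 open -0.1 tiltx -0.14 -0.2
```

Emit:
send_rows(fingers=[0,0,0], dp=[[0.15,1,0],[0.15,1,0],[0.15,1,0]], turn=[[0,0,0],[0,0,0],[0,0,0]])

```text
time_s: 8.7
position: [0.4876, -0.2348, 0.0417]
tcp_rot: [[0.003, 0.147, 0.989], [-0.004, 0.989, -0.147], [-1.0, -0.004, 0.004]]
force: [-1.1, -3.8, 0.9]
opening: 0.004
```

```bash
python3 l.py
```

```text
t 8.7 local -92.48 0.67 41.71 F -3.93 0.48 0.91 open 0.3 tiltx -0.2 -0.23
```

Contact at TCP local x≈-93, with force -4 N. I keep pressing.

Emit:
send_rows(fingers=[0,0,0], dp=[[0.15,1,0],[0.15,1,0],[0.15,1,0]], turn=[[0,0,0],[0,0,0],[0,0,0]])

```text
time_s: 8.95
position: [0.4879, -0.2348, 0.0419]
tcp_rot: [[0.004, 0.146, 0.989], [-0.006, 0.989, -0.146], [-1.0, -0.005, 0.005]]
force: [-1.2, -5.3, 0.5]
opening: 0.003
```

```bash
python3 l.py
```

```text
t 8.95 local -92.43 0.42 41.85 F -5.39 0.37 0.53 open 0.2 tiltx -0.29 -0.26
```

Emit:
send_rows(fingers=[0,0,0], dp=[[0.15,1,0],[0.15,1,0],[0.15,1,0]], turn=[[0,0,0],[0,0,0],[0,0,0]])

```text
time_s: 9.2
position: [0.4881, -0.2349, 0.042]
tcp_rot: [[0.004, 0.146, 0.989], [-0.007, 0.989, -0.146], [-1.0, -0.007, 0.005]]
force: [-1.5, -5.1, -0.2]
opening: 0.007
```

```bash
python3 l.py
```

```text
t 9.2 local -92.45 0.18 42.02 F -5.31 0.74 -0.17 open 0.6 tiltx -0.39 -0.29
```

Emit:
send_rows(fingers=[0,0,0], dp=[[0,1.5,0],[0,2.5,0],[0,2.5,0]], turn=[[0.01,0,0],[0.01,0,0],[0.01,0,0]])

```text
time_s: 9.45
position: [0.4885, -0.2342, 0.0423]
tcp_rot: [[0.005, 0.145, 0.989], [-0.001, 0.989, -0.145], [-1.0, 0.0, 0.005]]
force: [-2.7, -6.3, 0.2]
opening: 0.005
```

```bash
python3 l.py
```

```text
t 9.45 local -91.78 -0.09 42.26 F -6.67 1.67 0.18 open 0.4 tiltx 0.01 -0.29
```

Emit:
send_rows(fingers=[0,0,0], dp=[[0,2.5,0],[0,3,0],[0,3,0]], turn=[[0.01,0,0],[0.01,0,0],[0.01,0,0]])

```text
time_s: 9.7
position: [0.4887, -0.2338, 0.0424]
tcp_rot: [[0.006, 0.143, 0.99], [0.005, 0.99, -0.143], [-1.0, 0.006, 0.005]]
force: [-2.7, -8.0, -2.1]
opening: 0.006
```

```bash
python3 l.py
```

```text
t 9.7 local -91.31 -0.17 42.37 F -8.35 1.43 -2.15 open 0.5 tiltx 0.35 -0.28
```

Emit:
send_rows(fingers=[0,0,0], dp=[[-0.2,3.5,0],[-0.2,4.5,0],[-0.2,4.5,0]], turn=[[0,0,-0.006],[0,0,-0.006],[0,0,-0.006]])

```text
time_s: 9.95
position: [0.4889, -0.2331, 0.0426]
tcp_rot: [[0.007, 0.147, 0.989], [-0.001, 0.989, -0.147], [-1.0, -0.0, 0.007]]
force: [-4.0, -11.8, -2.4]
opening: 0.007
```

```bash
python3 l.py
```

```text
t 9.95 local -90.59 -0.33 42.61 F -12.29 2.2 -2.4 open 0.6 tiltx -0.01 -0.41
```

Emit:
send_rows(fingers=[0,0,0], dp=[[-0.2,4.5,0],[-0.2,5,0],[-0.2,5,0]], turn=[[0,0,-0.006],[0,0,-0.006],[0,0,-0.006]])

```text
time_s: 10.2
position: [0.4892, -0.2328, 0.0429]
tcp_rot: [[0.008, 0.15, 0.989], [-0.009, 0.989, -0.149], [-1.0, -0.008, 0.01]]
force: [-5.2, -14.9, -2.8]
opening: 0.005
```

```bash
python3 l.py
```

```text
t 10.2 local -90.29 -0.54 42.94 F -15.49 2.91 -2.83 open 0.5 tiltx -0.44 -0.56
```

15.5 N in and 2.3 mm travel. One touch more, then I start lifting while holding it in.

Emit:
send_rows(fingers=[0,0,0], dp=[[-0.5,5.2,0],[-0.5,5.4,0],[-0.5,5.4,1]], turn=[[0.005,-0.003,0],[0.005,-0.003,0],[0.005,-0.003,0]])

```text
time_s: 10.45
position: [0.4894, -0.2323, 0.0446]
tcp_rot: [[0.013, 0.147, 0.989], [-0.012, 0.989, -0.147], [-1.0, -0.01, 0.015]]
force: [-4.8, -13.0, 1.1]
opening: 0.005
```

```bash
python3 l.py
```

```text
t 10.45 local -89.69 -0.63 44.56 F -13.61 2.79 1.12 open 0.5 tiltx -0.55 -0.86
```

Emit:
send_rows(fingers=[0,0,0], dp=[[-0.4,5.6,0.5],[-0.4,5.8,1],[-0.4,5.8,1.5]], turn=[[0.006,0.008,0],[0.006,0.008,0],[0.006,0.008,0]])

```text
time_s: 10.7
position: [0.49, -0.2318, 0.047]
tcp_rot: [[0.008, 0.144, 0.99], [-0.015, 0.989, -0.144], [-1.0, -0.013, 0.01]]
force: [-5.6, -15.1, 0.9]
opening: 0.002
```

```bash
python3 l.py
```

```text
t 10.7 local -89.19 -1.18 47.02 F -15.73 3.25 0.87 open 0.2 tiltx -0.77 -0.58
```

```bash
cat > look.py <<'E'
from l import *
import sys
n=sys.argv[1]
c=bot.capture("scene");W=cloud(c);im=c["img"];cv2.imwrite(f"pics/s{n}.png",cv2.resize(im[250:320,300:393],(800,600),interpolation=cv2.INTER_CUBIC))
x,y,z=W[...,0],W[...,1],W[...,2]
o=mask(im,(100,120,40),(125,255,255));d=(W[...,:2]-C)*1000;lx=d@ux;ly=d@uy
for lo in range(-75,75,15):
    m=o&(lx>=lo)&(lx<lo+15)&(abs(ly)<44)&(z>.04);q=z[m]*1000
    if m.sum()>4: print(lo+7,m.sum(),np.median(q).round(1),end=" | ")
m=mask(im,(2,150,60),(20,255,255))&(abs(lx+80)<25)&(abs(ly)<25)&(z>.04)
print("pad n",m.sum(),np.percentile(lx[m],[10,50]).round(1),np.percentile(z[m]*1000,[5,50,95]).round(1))
st()
E
python3 look.py 4
```

```text
-68 77 58.8 | -53 49 58.4 | -38 34 57.5 | -23 17 58.7 | -8 72 56.5 | 7 8 55.4 | pad n 32 [-80.7 -79.1] [66.8 78.1 87.7]
t 10.75 local -89.17 -1.14 47.08 F -15.96 3.71 1.02 open 0.3 tiltx -0.76 -0.58
```

View pics/s4.png

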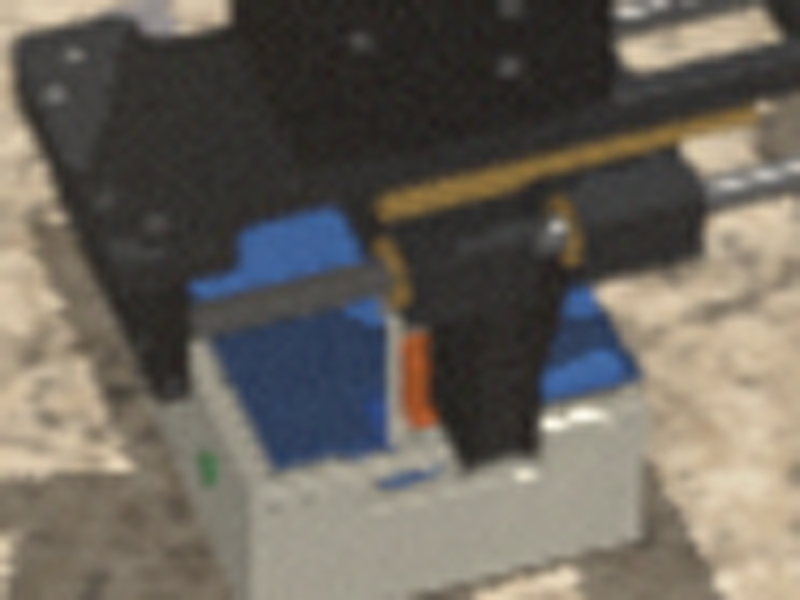

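The snap end is already about 5 mm up, with the pad held in (blue plate at crop (320,380) tilted). I keep lifting.

Emit:
send_rows(fingers=[0,0,0,0], dp=[[0,5.6,1],[0,5.6,2],[0,5.6,3],[0,5.6,3]], turn=[[-0.005,0.006,0],[-0.01,0.006,0],[-0.015,0.006,0],[-0.015,0.006,0]])

```text
time_s: 11.08
position: [0.4909, -0.2319, 0.0513]
tcp_rot: [[0.005, 0.141, 0.99], [-0.039, 0.989, -0.14], [-0.999, -0.038, 0.01]]
force: [-6.5, -15.3, 1.4]
opening: 0.005
```

```bash
python3 l.py
```

```text
t 11.08 local -89.07 -2.09 51.35 F -16.1 4.07 1.38 open 0.4 tiltx -2.19 -0.6
```

Emit:
send_rows(fingers=[0,0,0,0], dp=[[-0.8,5.4,1],[-0.8,5.4,2],[-0.8,5.4,3],[-0.8,5.4,3]], turn=[[0,0.006,-0.01],[-0.003,0.006,-0.01],[-0.005,0.006,-0.01],[-0.005,0.006,-0.01]])

```text
time_s: 11.42
position: [0.4911, -0.232, 0.0558]
tcp_rot: [[0.001, 0.147, 0.989], [-0.054, 0.988, -0.147], [-0.999, -0.053, 0.009]]
force: [-5.4, -16.1, 2.5]
opening: 0.006
```

```bash
python3 look.py 5
```

```text
-68 72 66.4 | -53 48 65.2 | -38 57 63.4 | -23 31 62.7 | -8 31 61.3 | 7 64 60.4 | pad n 28 [-81.4 -78.3] [75.8 86.8 94.8]
t 11.47 local -89.19 -2.29 55.75 F -16.89 4.17 2.51 open 0.5 tiltx -3.03 -0.51
```

Emit:
send_rows(fingers=[0,0,0,0], dp=[[-0.5,5.3,1],[-0.5,5.3,2],[-0.5,5.3,3],[-0.5,5.3,3]], turn=[[0,0.006,-0.005],[-0.003,0.006,-0.005],[-0.005,0.006,-0.005],[-0.005,0.006,-0.005]])

```text
time_s: 11.8
position: [0.4915, -0.2318, 0.0602]
tcp_rot: [[-0.003, 0.148, 0.989], [-0.067, 0.987, -0.148], [-0.998, -0.067, 0.007]]
force: [-5.9, -15.5, 2.8]
opening: 0.004
```

```bash
python3 look.py 6
```

```text
-68 72 70.4 | -53 34 68.7 | -38 36 66.5 | -23 36 65.2 | 7 71 62.7 | 22 14 60.9 | pad n 30 [-80.6 -77.1] [80.3 91.4 99.6]
t 11.85 local -88.97 -2.63 60.13 F -15.54 2.69 1.46 open 0.6 tiltx -3.83 -0.39
```

View pics/s6.png

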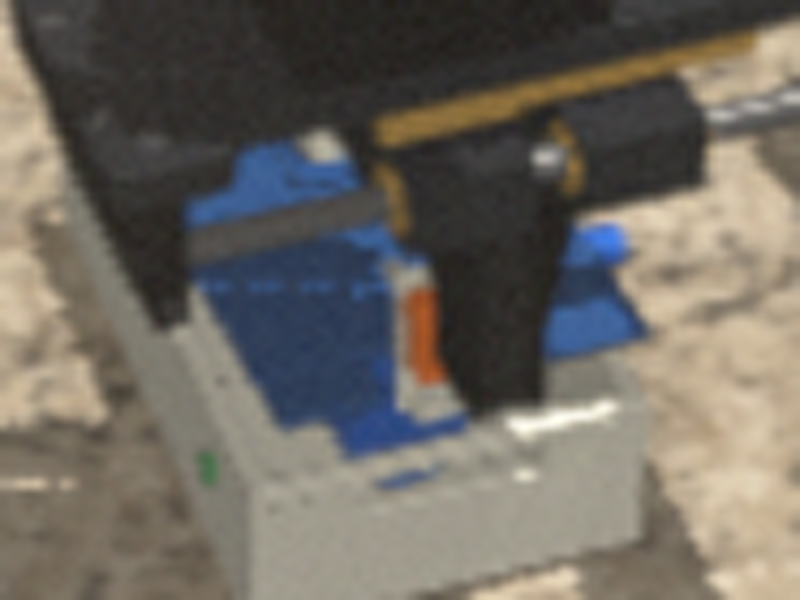

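The snap end is about 17 mm up with the tab held in, plainly clear of the catch. I let go by drawing back.

Emit:
send_rows(fingers=[0,0,0,0,0,0,0,0], dp=[[0,2,0.5],[-0.3,-1,0.5],[-0.8,-4,0.5],[-2,-12,0.5],[-3,-20,0.5],[-3,-20,20],[-3,-20,50],[-3,-20,50]], turn=[[0,0,0],[0,0,0],[0,0,0],[0,0,0],[0,0,0],[0,0,0],[0,0,0],[0.067,0,0]])

```text
time_s: 12.52
position: [0.49, -0.2506, 0.1138]
tcp_rot: [[0.001, 0.145, 0.989], [-0.001, 0.989, -0.145], [-1.0, -0.001, 0.001]]
force: [0.7, -0.6, 0.7]
opening: 0.003
```

```bash
python3 look.py 7; python3 - <<'E'
from h import *
from rig import bot
cv2.imwrite("pics/w7.png",bot.capture("wrist")["img"])
E
```

```text
-68 58 64.2 | -53 79 62.8 | -38 112 62.5 | -23 168 61.0 | -8 169 59.9 | 7 151 59.2 | 22 63 58.0 | 37 35 57.0 | 52 53 55.7 | 67 24 54.4 | pad n 136 [-82.8 -80.6] [72.7 84.6 91.6]
t 12.57 local -111.35 -5.51 112.7 F -2.44 -0.81 0.3 open 0.5 tiltx 0.01 -0.16
```

View pics/s7.png

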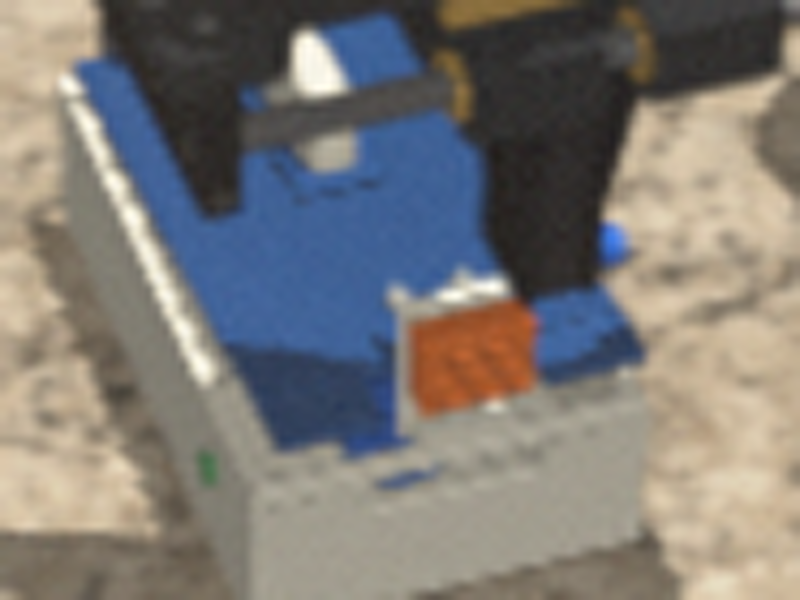

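View pics/w7.png

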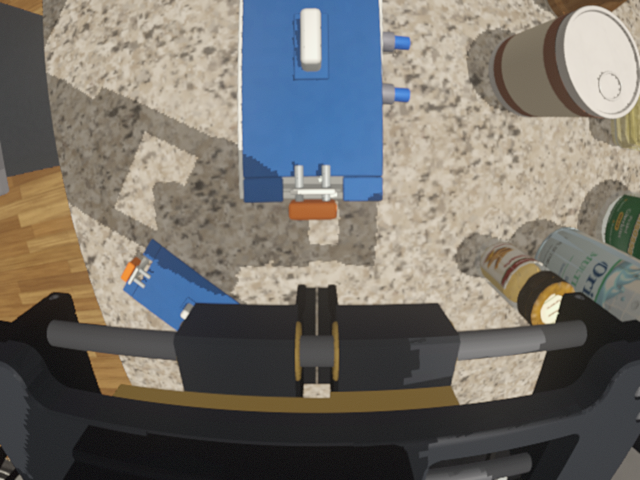

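The barb rests on the bar, the cover tilted about 4° with its snap end about 10.5 mm up. The wrist view shows the grip at (311,40). Now I measure the grip.

```bash
cat > grip.py <<'E'
from l import *
s=bot.read_state();P0=s["position"];R0=s["tcp_rot"]
c=bot.capture("wrist");K=c["mtx"];H=c["hand_eye"];v,u=np.mgrid[0:480,0:640];dx=u-K[0,2];dy=v-K[1,2];r=np.hypot(dx,dy)+1e-9;t=np.tan(r/K[0,0])
P=(np.stack([dx/r*t,-dy/r*t,-np.ones_like(r)],-1)*c["z_map"][...,None])@H[:3,:3].T+H[:3,3]
W=P@R0.T+P0
for n,W,im in(("wrist",W,c["img"]),)+((lambda c:("scene",cloud(c),c["img"]))(bot.capture("scene")),)+((lambda c:("top",cloud(c),c["img"]))(bot.capture("top")),):
    d=(W[...,:2]-C)*1000;lx=d@ux;ly=d@uy;z=W[...,2]*1000
    m=mask(im,(0,0,120),(180,60,255))&(abs(lx-26)<30)&(abs(ly)<20)&(z>66)&(z<100)
    if m.sum()<5: print(n,"none");continue
    print(n,m.sum(),"lx",np.percentile(lx[m],[3,50,97]).round(1),"ly",np.percentile(ly[m],[3,50,97]).round(1),"z",np.percentile(z[m],[3,50,97]).round(1))
    b=mask(im,(100,120,40),(125,255,255))&(abs(ly)<47)&(abs(lx)<90)&(z>50)&(z<75)
    rr=cv2.minAreaRect(np.c_[lx[b],ly[b]].astype(np.float32));print("  plate",rr)
st()
E
python3 grip.py
```

```text
wrist 1223 lx [11.  26.9 44.8] ly [-6.7 -1.   4.2] z [71.  80.2 82.2]
  plate ((-4.6031341552734375, -1.5744667053222656), (135.0539093017578, 88.53767395019531), 0.9522385001182556)
scene 44 lx [ 7.6 16.8 27.9] ly [-6.  -0.4  4.8] z [70.  81.4 84.6]
  plate ((-0.21776580810546875, 1.34136962890625), (150.67079162597656, 85.83187866210938), 4.172901630401611)
top 59 lx [13.6 29.2 45.2] ly [-6.2 -0.7  4.3] z [73.7 80.2 85.9]
  plate ((1.9071502685546875, -1.3494453430175781), (147.73489379882812, 89.23656463623047), 0.48887383937835693)
t 12.77 local -108.78 -1.64 109.22 F -0.23 -0.16 0.54 open 0.4 tiltx -0.01 0.31
```

Emit:
send_rows(fingers=[0.45,0.45,0.45,0.45,0.45,0.45,0.45,0.45], dp=[[6,40,4],[12,80,4],[18,120,4],[20,133,4],[20,133,-10],[20,133,-30],[20,133,-45],[20,133,-45]], turn=[[0,0,0],[0,0,0],[-0.03,0.005,0],[-0.071,0.011,0],[-0.071,0.011,0],[-0.071,0.011,0],[-0.071,0.011,0],[-0.071,0.011,0]])

```text
time_s: 13.43
position: [0.5043, -0.1161, 0.0609]
tcp_rot: [[-0.024, 0.147, 0.989], [-0.067, 0.987, -0.148], [-0.997, -0.07, -0.014]]
force: [-0.7, -0.2, -0.8]
opening: 0.432
```

Emit:
send_rows(fingers=[0.45,0.45], dp=[[0,0,0],[0,0,0]], turn=[[0,0,0],[0,0,0]])

```text
time_s: 13.6
position: [0.5033, -0.1154, 0.0603]
tcp_rot: [[-0.026, 0.146, 0.989], [-0.067, 0.987, -0.148], [-0.997, -0.07, -0.016]]
force: [-0.5, -0.1, 0.4]
opening: 0.448
```

```bash
python3 grip.py;python3 look.py 8; python3 - <<'E'
from h import *
from rig import bot
cv2.imwrite("pics/w8.png",bot.capture("wrist")["img"])
E
```

```text
wrist 1675 lx [14.6 33.4 47.1] ly [-6.5 -1.   4.7] z [69.3 79.9 82. ]
  plate ((11.973369598388672, -1.2059211730957031), (128.92218017578125, 88.27811431884766), 0.8274170160293579)
scene 104 lx [ 7.5 17.3 40.7] ly [-5.9  0.7  4.9] z [67.2 79.5 83.5]
  plate ((-4.4196624755859375, -2.170757293701172), (143.6059112548828, 87.87074279785156), 0.5186663269996643)
top none
t 13.75 local 27.2 1.74 61.48 F -0.79 -0.39 -0.04 open 39.1 tiltx -4.05 0.7
-68 122 64.3 | -53 125 63.4 | -38 153 62.3 | -23 215 61.4 | -8 196 60.1 | 7 60 59.1 | 22 21 58.5 | 37 21 56.8 | 52 7 55.6 | 67 6 55.1 | pad n 141 [-82.7 -80.6] [73.8 85.3 91.6]
t 13.8 local 27.12 1.6 61.61 F -0.43 0.62 -0.18 open 39.2 tiltx -4.05 0.68
```

View pics/w8.png

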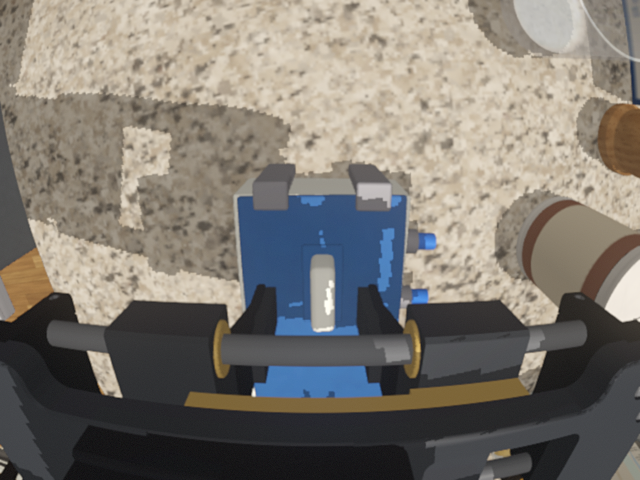

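Grip at (322,290) lies between the open fingers. I centre about 2.7 mm sideways and go down.

Emit:
send_rows(fingers=[0.45,0.45,0.45,0.45,0.45], dp=[[2.5,-2,-5],[2.5,-2,-12],[2.5,-2,-18],[2.5,-2,-20],[2.5,-2,-20]], turn=[[0,0.012,0],[0,0.012,0],[0,0.012,0],[0,0.012,0],[0,0.012,0]])

```text
time_s: 14.27
position: [0.5064, -0.1182, 0.0405]
tcp_rot: [[-0.037, 0.146, 0.989], [-0.067, 0.987, -0.148], [-0.997, -0.072, -0.026]]
force: [-0.7, 0.4, -0.0]
opening: 0.451
```

```bash
python3 grip.py
```

```text
wrist 1566 lx [24.4 38.4 47.1] ly [-6.6 -1.   4.4] z [68.7 79.4 81.3]
  plate ((19.929454803466797, -1.281158447265625), (113.22412109375, 88.55459594726562), 0.9574354887008667)
scene 102 lx [ 7.4 16.8 39.3] ly [-6.2  0.8  4.6] z [67.7 79.4 84.2]
  plate ((-1.0231781005859375, -2.3732070922851562), (150.3457489013672, 87.84893798828125), 0.5246909260749817)
top none
t 14.42 local 25.54 -1.06 41.46 F 0.14 -0.46 0.1 open 39.2 tiltx -4.15 1.37
```

Emit:
send_rows(fingers=[0.45,0.45,0.45,0.45], dp=[[0,0,-1.5],[0,0,-2.5],[0,0,-2.5],[0,0,-2.5]], turn=[[0,-0.012,0],[0,-0.024,0],[0,-0.024,0],[0,-0.024,0]])

```text
time_s: 14.75
position: [0.5067, -0.1183, 0.039]
tcp_rot: [[-0.011, 0.148, 0.989], [-0.068, 0.987, -0.148], [-0.998, -0.069, -0.001]]
force: [0.3, -0.4, 0.9]
opening: 0.45
```

```bash
python3 l.py
```

```text
t 14.75 local 25.58 -0.56 39.0 F -0.32 -0.34 0.86 open 39.1 tiltx -3.94 0.04
```

Emit:
send_rows(fingers=[0,0,0,0,0,0,0,0], dp=[[0,0,0],[0,0,0],[0,0,0],[0,0,0],[0,0,0],[0,0,0],[0,0,0],[0,0,0]], turn=[[0,0,0],[0,0,0],[0,0,0],[0,0,0],[0,0,0],[0,0,0],[0,0,0],[0,0,0]])

```text
time_s: 15.42
position: [0.507, -0.1184, 0.0391]
tcp_rot: [[-0.01, 0.148, 0.989], [-0.068, 0.987, -0.149], [-0.998, -0.069, -0.0]]
force: [-0.3, -0.1, 0.7]
opening: 0.134
```

```bash
python3 look.py 9
```

```text
-68 122 64.4 | -53 128 63.2 | -38 169 62.6 | -23 204 61.3 | -8 186 60.4 | 7 49 59.6 | 22 43 58.4 | 37 44 56.9 | 52 31 55.7 | 67 20 54.3 | pad n 140 [-82.8 -80.5] [73.  85.7 91.1]
t 15.47 local 25.51 -0.81 39.03 F 0.11 -0.26 1.01 open 11.6 tiltx -3.94 0.01
```

Gripped at 11.6 mm opening. I tilt a further 3° about the claw end, then draw out.

Emit:
send_rows(fingers=[0,0,0,0,0], dp=[[0,-0.2,1],[-0.1,-0.5,2],[-0.1,-0.7,3],[-0.1,-0.7,3],[-0.1,-0.7,3]], turn=[[-0.017,0.003,0],[-0.034,0.005,0],[-0.051,0.008,0],[-0.051,0.008,0],[-0.051,0.008,0]])

```text
time_s: 15.88
position: [0.5064, -0.1188, 0.0417]
tcp_rot: [[-0.02, 0.147, 0.989], [-0.118, 0.982, -0.148], [-0.993, -0.12, -0.002]]
force: [-1.4, 0.4, -1.4]
opening: 0.14
```

```bash
python3 look.py 10
```

```text
-68 116 71.8 | -53 126 69.9 | -38 138 68.4 | -23 198 66.0 | -8 188 64.5 | 7 102 63.1 | 22 29 61.5 | 37 39 58.8 | 52 28 57.2 | 67 11 54.6 | pad n 144 [-81.  -78.6] [80.9 92.5 99.1]
t 15.93 local 24.98 -0.39 41.76 F 0.2 0.63 -2.47 open 11.7 tiltx -6.85 0.08
```

View pics/s10.png

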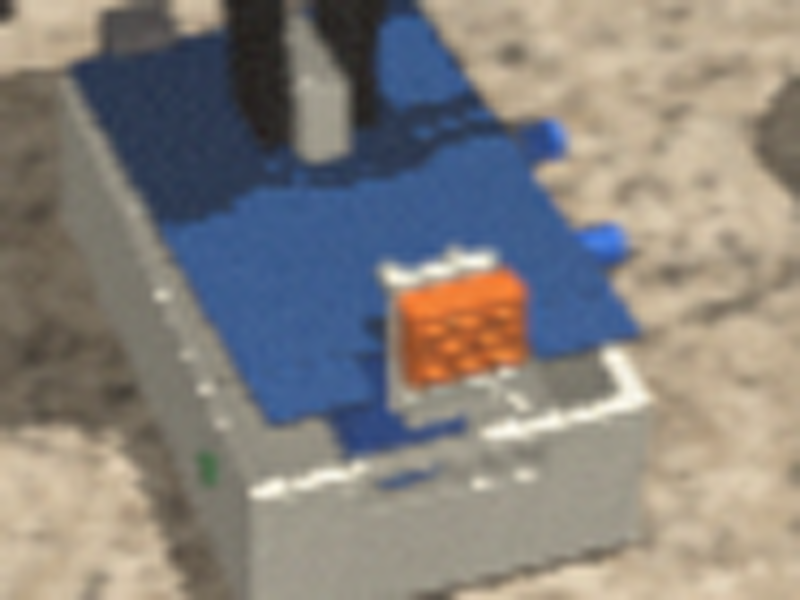

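The cover tilts with the grip and the barb is clear of the bar. I draw it out of the claws.

Emit:
send_rows(fingers=[0,0,0,0,0], dp=[[-0.6,-4,0],[-1.2,-8,0],[-1.8,-12,0.5],[-1.8,-12,0.5],[-1.8,-12,0.5]], turn=[[0,0,0],[0,0,0],[0,0,0],[0,0,0],[0,0,0]])

```text
time_s: 16.35
position: [0.5047, -0.1314, 0.0423]
tcp_rot: [[-0.019, 0.148, 0.989], [-0.118, 0.982, -0.15], [-0.993, -0.119, -0.001]]
force: [-0.4, -0.2, -2.5]
opening: 0.139
```

```bash
python3 l.py
```

```text
t 16.35 local 12.29 -0.51 42.3 F -0.25 0.38 -2.49 open 12.1 tiltx -6.84 0.07
```

Emit:
send_rows(fingers=[0,0,0,0,0], dp=[[-0.6,-4,0.5],[-1.2,-8,1],[-1.8,-12,1],[-1.8,-12,1],[-1.8,-12,1]], turn=[[0,0,0],[0,0,0],[0,0,0],[0,0,0],[0,0,0]])

```text
time_s: 16.77
position: [0.5029, -0.1438, 0.0433]
tcp_rot: [[-0.019, 0.149, 0.989], [-0.118, 0.982, -0.15], [-0.993, -0.119, -0.001]]
force: [0.1, -0.5, -0.9]
opening: 0.139
```

```bash
python3 look.py 11
```

```text
-68 130 70.4 | -53 205 68.4 | -38 197 66.6 | -23 167 65.0 | -8 50 63.1 | 7 50 61.3 | 22 51 59.1 | 37 35 57.3 | pad n 105 [-104.6 -103.4] [ 83.2  96.6 100.6]
t 16.82 local 0.03 -0.51 43.29 F -0.09 0.37 -1.68 open 11.9 tiltx -6.84 0.08
```

View pics/s11.png

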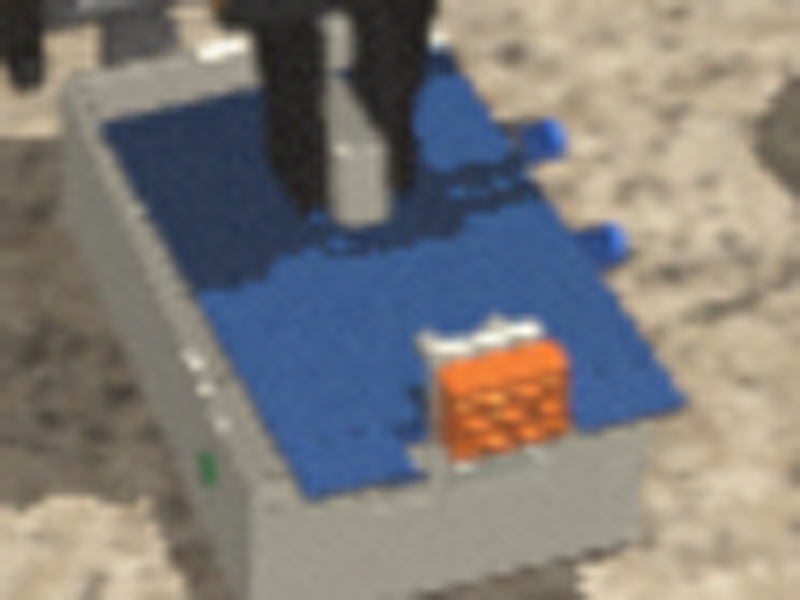

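The cover is clear of the claws (far edge at local x≈50, claws visible behind). I lift straight up and level.

Emit:
send_rows(fingers=[0,0,0,0,0,0,0], dp=[[0,-2,12],[0,-2,30],[0,-2,55],[0,-2,85],[0,-2,100],[0,-2,100],[0,-2,100]], turn=[[0,0,0],[0,0,0],[0.04,-0.006,0],[0.08,-0.012,0],[0.118,-0.018,0],[0.118,-0.018,0],[0.118,-0.018,0]])

```text
time_s: 17.4
position: [0.503, -0.1461, 0.1438]
tcp_rot: [[-0.0, 0.151, 0.989], [-0.002, 0.989, -0.151], [-1.0, -0.002, 0.0]]
force: [-0.6, 0.4, -1.8]
opening: 0.134
```

```bash
python3 l.py
```

```text
t 17.4 local -2.47 -1.07 143.79 F 0.3 0.66 -1.77 open 11.7 tiltx -0.1 -0.01
```

Emit:
send_rows(fingers=[0,0,0,0,0,0,0,0,0,0], dp=[[-1,15,0],[-4,45,0],[-7,85,0],[-10,125,0],[-13,165,0],[-16,205,0],[-19,245,0],[-22,275,0],[-24,295,0],[-25,300,0]], turn=[[0,0,0],[0,0,0.02],[0,0,0.04],[0,0,0.06],[0,0,0.08],[0,0,0.084],[0,0,0.084],[0,0,0.084],[0,0,0.084],[0,0,0.084]])

```text
time_s: 18.23
position: [0.4751, 0.1573, 0.1418]
tcp_rot: [[-0.004, 0.063, 0.998], [-0.002, 0.998, -0.063], [-1.0, -0.002, -0.004]]
force: [-0.4, -0.2, -1.7]
opening: 0.134
```

```bash
python3 l.py; python3 -c "
from rig import bot;s=bot.read_state();print(s['position'],s['tcp_rot'])"
```

```text
t 18.23 local 293.26 72.39 141.8 F -0.29 0.41 -1.66 open 11.7 tiltx -0.15 0.23
[0.47509765 0.15733879 0.14179919] [[-0.00432064  0.06267256  0.99802479]
 [-0.00192846  0.99803173 -0.06268135]
 [-0.99998881 -0.00219547 -0.00419128]]
```

Emit:
send_rows(fingers=[0,0,0,0,0,0,0,0,0], dp=[[0,25,0],[-1,60,0],[-2,100,0],[-3,140,0],[-4,170,0],[-5,190,0],[-5,195,0],[-5,195,0],[-5,195,0]], turn=[[0,0,0],[0,0,0],[0,0,0],[0,0,0],[0,0,0],[0,0,0],[0,0,0],[0,0,0],[0,0,0]])

```text
time_s: 18.98
position: [0.4692, 0.351, 0.1404]
tcp_rot: [[-0.007, 0.062, 0.998], [-0.004, 0.998, -0.062], [-1.0, -0.005, -0.006]]
force: [0.0, 0.1, -2.0]
opening: 0.138
```

```bash
cat > pl.py <<'E'
from l import *
import sys
s=bot.read_state();print(s["time_s"],s["position"].round(4),s["force"].round(1),s["tcp_rot"].round(3).tolist(),s["opening"])
for n in("scene","top"):
    c=bot.capture(n);W=cloud(c);im=c["img"];x,y,z=W[...,0],W[...,1],W[...,2]
    m=mask(im,(100,120,40),(125,255,255))&(y>.15)&(y<.5)&(x>.3)&(x<.62)&(z>.02);p=W[m]
    if len(p)>50:
        A=np.c_[p[:,0]-.47,p[:,1]-.33,np.ones(len(p))];k=np.linalg.lstsq(A,p[:,2],rcond=None)[0]
        print(n,len(p),cv2.minAreaRect((p[:,:2]*1000).astype(np.float32)),"slope deg",np.degrees(k[:2]).round(2),"z",k[2].round(4))
    cv2.imwrite(f"pics/{n}_{sys.argv[1]}.png",im[100:400,120:520] if n=="scene" else im[150:350,100:400])
E
python3 pl.py 12
```

```text
18.9833 [0.4692 0.351  0.1404] [ 0.   0.1 -2. ] [[-0.007, 0.062, 0.998], [-0.004, 0.998, -0.062], [-1.0, -0.005, -0.006]] 0.13790994101303458
scene 721 ((468.4542236328125, 324.3992614746094), (154.27706909179688, 88.63619995117188), 86.22048950195312) slope deg [-0.49 -0.2 ] z 0.1592
top 1031 ((459.5843505859375, 294.53228759765625), (86.00373077392578, 97.43833923339844), 86.53711700439453) slope deg [-2.04 -0.63] z 0.16
```

View pics/scene_12.png

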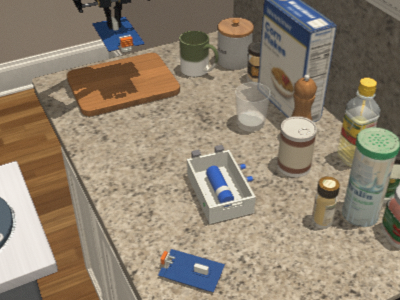

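The cover is level and centred over the board at (0.468, 0.325). The unit is open, with its blue cartridge at (219,183). I lower it.

Emit:
send_rows(fingers=[0,0,0,0,0,0,0,0], dp=[[0,0,-15],[0,0,-45],[0,0,-75],[0,0,-100],[0,0,-112],[0,0,-114],[0,0,-114],[0,0,-114]], turn=[[0,-0.006,0],[0,-0.006,0],[0,-0.006,0],[0,-0.006,0],[0,-0.006,0],[0,-0.006,0],[0,-0.006,0],[0,-0.006,0]])

```text
time_s: 19.75
position: [0.471, 0.3506, 0.0282]
tcp_rot: [[0.002, 0.065, 0.998], [-0.003, 0.998, -0.065], [-1.0, -0.002, 0.002]]
force: [-0.4, -0.2, -0.9]
opening: 0.136
```

```bash
python3 l.py
```

```text
t 19.75 local 483.71 105.63 28.23 F -0.24 0.36 -0.86 open 11.9 tiltx -0.13 -0.15
```

Emit:
send_rows(fingers=[0,0,0,0], dp=[[0,0,-2.5],[0,0,-5],[0,0,-6],[0,0,-6]], turn=[[0,0,0],[0,0,0],[0,0,0],[0,0,0]])

```text
time_s: 20.08
position: [0.4711, 0.3508, 0.0227]
tcp_rot: [[0.003, 0.065, 0.998], [-0.002, 0.998, -0.065], [-1.0, -0.002, 0.003]]
force: [-0.4, 0.6, -1.2]
opening: 0.134
```

```bash
python3 pl.py 13; python3 l.py
```

```text
20.0833 [0.4711 0.3508 0.0227] [-0.4  0.6 -1.2] [[0.003, 0.065, 0.998], [-0.002, 0.998, -0.065], [-1.0, -0.002, 0.003]] 0.1337040967793935
scene 727 ((469.55389404296875, 320.8868103027344), (151.36392211914062, 86.80812072753906), 86.22415161132812) slope deg [ 0.02 -0.32] z 0.0414
top 871 ((461.544921875, 294.48681640625), (85.02000427246094, 95.77908325195312), 85.7083740234375) slope deg [-1.72 -1.61] z 0.0411
t 20.18 local 483.82 105.61 22.52 F -0.28 -0.38 -1.68 open 11.9 tiltx -0.12 -0.17
```

Emit:
send_rows(fingers=[0,0,0,0], dp=[[0,0,-2],[0,0,-4],[0,0,-4.5],[0,0,-4.5]], turn=[[0,0,0],[0,0,0],[0,0,0],[0,0,0]])

```text
time_s: 20.52
position: [0.4708, 0.3506, 0.0176]
tcp_rot: [[0.002, 0.065, 0.998], [-0.003, 0.998, -0.065], [-1.0, -0.003, 0.002]]
force: [-0.3, -0.0, -1.4]
opening: 0.133
```

Emit:
send_rows(fingers=[0,0,0], dp=[[0,0,-1],[0,0,-1.5],[0,0,-1.5]], turn=[[0,0,0],[0,0,0],[0,0,0]])

```text
time_s: 20.77
position: [0.471, 0.3507, 0.017]
tcp_rot: [[0.002, 0.065, 0.998], [-0.003, 0.998, -0.065], [-1.0, -0.002, 0.003]]
force: [-1.1, -1.5, 4.4]
opening: 0.133
```

```bash
python3 pl.py 14
```

```text
20.7667 [0.471  0.3507 0.017 ] [-1.1 -1.5  4.4] [[0.002, 0.065, 0.998], [-0.003, 0.998, -0.065], [-1.0, -0.002, 0.003]] 0.1331851191620096
scene 729 ((469.45452880859375, 321.4934387207031), (150.721923828125, 87.90025329589844), 85.78172302246094) slope deg [ 0.03 -0.15] z 0.0358
top 854 ((466.3155822753906, 293.21148681640625), (83.4549331665039, 88.36705017089844), 87.63253021240234) slope deg [-0.25  0.89] z 0.0365
```

Touchdown: +4.4 N, plate top at 35.8 mm (expected 35.5), level. I release and back off.

Emit:
send_rows(fingers=[0.2,0.35,0.45,0.45,0.45], dp=[[0,0,0],[0,0,0],[0,0,0],[0,0,0],[0,0,0]], turn=[[0,0,0],[0,0,0],[0,0,0],[0,0,0],[0,0,0]])

```text
time_s: 21.28
position: [0.471, 0.3507, 0.0167]
tcp_rot: [[0.002, 0.065, 0.998], [-0.003, 0.998, -0.065], [-1.0, -0.003, 0.002]]
force: [0.1, 0.7, 0.5]
opening: 0.401
```

Emit:
send_rows(fingers=[0.45,0.45,0.45,0.45,0.45,0.45,0.45,0.45], dp=[[0,0,10],[0,0,30],[0,0,65],[0,0,105],[0,0,145],[0,0,180],[0,0,180],[0,0,180]], turn=[[0,0,0],[0,0,0],[0,0,0],[0,0,0],[0,0,0],[0,0,0],[0,0,0],[0,0,0]])

```text
time_s: 21.95
position: [0.4725, 0.3515, 0.2001]
tcp_rot: [[0.008, 0.064, 0.998], [0.0, 0.998, -0.064], [-1.0, 0.001, 0.008]]
force: [0.2, 0.0, -0.4]
opening: 0.452
```

```bash
python3 pl.py 15; python3 - <<'E'
from l import *
c=bot.capture("scene");cv2.imwrite("pics/s15.png",cv2.resize(c["img"][130:300,170:400],(800,591)))
E
```

```text
21.95 [0.4725 0.3515 0.2001] [ 0.2  0.  -0.4] [[0.008, 0.064, 0.998], [0.0, 0.998, -0.064], [-1.0, 0.001, 0.008]] 0.45198518403713356
scene 771 ((469.6463317871094, 322.5498962402344), (152.60675048828125, 89.31127166748047), 86.02477264404297) slope deg [-0.01  0.  ] z 0.0354
top 1347 ((460.910888671875, 323.590576171875), (144.42242431640625, 100.41084289550781), 86.45670318603516) slope deg [-4.43 -1.97] z 0.037
```

View pics/s15.png

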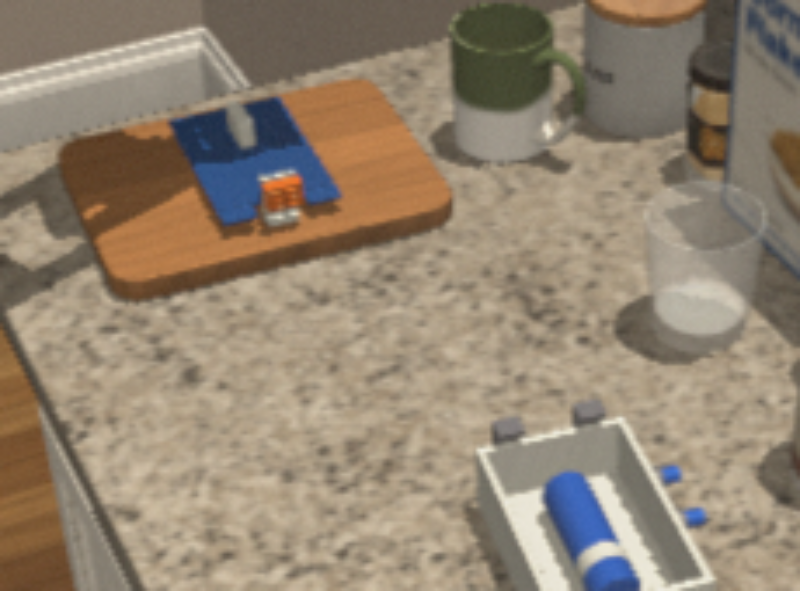

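View pics/scene_15.png

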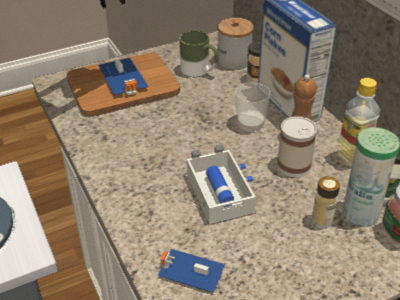

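The cover lies flat and right way up on the board (crop (255,160)). The unit is open, the bystanders stand where they were, and the robot is clear. I hand in.

```bash
python3 -c "
from rig import bot;print(bot.hand_in())"
```

```text
the job is handed in; nothing more can be done
None
```

The filter is open: its cover lies flat and right way up on the chopping board, and I handed the job in at about 22 s of the 72 s allowed.

- **Opening:** I pressed the orange pad in with about 15 to 17 N and, with it held in, lifted that end about 17 mm clear of the catch. I then let the barb rest on the bar.
- **Taking off:** I took the cover by its white grip, tilted it a little more, drew it about 25 mm out of the claws and carried it to the board.
- **Last checks (scene camera):**
  - Plate level within 0.1°, its top 35.4 mm up against 35.5 expected, and near the middle of the board.
  - Unit open with the cartridge in sight.
  - Jar, tin and loose small cover look unmoved by eye; I did not measure them.
  - Gripper about 18 cm above where it let go, touching nothing.

**Disagreements:**
- **Fingertip position:** The real fingertips sit about 22.5 mm behind the reported TCP, going by both cameras and by feel. Because of this, my first pass at the pad went over it without touching, and I corrected for it afterwards.
- **Top camera:** After release its plate fit showed a slope of several degrees. It was probably disturbed by the gripper hanging in its view, so I went by the scene camera.
- **Side force:** While pressing, the tool also felt up to about 4 N sideways.

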